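# Load connector modules into a chassis track and latch it

### The job

Swing the yellow latch a quarter turn clockwise to free the mouth of the track on the copper chassis, slide the white transport block out of the track and put it in the grey bin. Then slide every connector module on the bench into the track through its mouth, each to rest at the tags of its own colour with its brass socket facing the rear panel (work out the order: they cannot pass one another). When all are in, turn the latch back straight across the mouth so its arm points at the white dot, and leave the other things on the bench alone.

Things in the scene. Friction and masses are not known exactly. Their poses are not given: they have to be found in the camera images.
- chassis: copper-coloured metal unit fixed to the bench, 150 (x) x 300 (y) x 32 high mm; origin at the centre of its underside, z up; +x is its rear panel (round black and brass fittings), on the side away from the robot. A steel T-slot track runs along y on its flat top, centre line at chassis x = +30 mm. Other chassis offsets are given with the points
- track_mouth (a point): the track's only open end: on its centre line on the chassis top (chassis x 30, y -50, z 32 mm), axes as the chassis. The track runs 180 mm from here along +y to a 20 mm high dark stop block. Inside it is 42 mm wide; its 9 mm high side walls carry lips 4 mm thick (underside 9, top 13 mm above the chassis top) with a 24 mm wide gap between. Parts go in only here, slid along +y
- apron (a point): point on the chassis top on the track's centre line (chassis x 30, y -118, z 32 mm; axes as the chassis) on the bare apron before the mouth: room to set a foot down here. From chassis y -88 to the mouth at y -50 mm two walls 9 mm high, without lips, narrow from about 61 to 42 mm apart as a lead-in. The apron ends at y -150 mm
- latch (a joint): swing latch that bars the track mouth: angle in rad, growing clockwise seen from above; 0 = arm straight across the track along chassis +x, pointing at the white dot on the chassis; 1.57 = arm along chassis -y, mouth free; range -0.5 to 1.9; no click or spring, it stays where left (about 0.05 N m friction). 1.4 rad can be turned in one grasp
- latch_grip (a point): on the latch's vertical pivot (chassis x -45, y -64 mm), 41 mm above the chassis top, in the black grip bar: 44 mm long (along the arm), 12 mm thick, 22 to 56 mm above the chassis top, white line on top at the arm's side. Yellow arm along this point's x, 12 mm wide, reaching 81 mm from the pivot, 14 to 22 mm above the chassis top. Hub 28 mm across, 22 mm high
- red_centre (a point): red connector module (0.12 kg, may be absent), point on its axis 34 mm above its underside (68 mm high); z is its axis, x points to its round socket. Steel foot 36 x 36 x 6 mm, neck 14 x 14 up to 20 mm, black body 28 x 28 from 20 to 36 mm, red square grip post 20 x 20 from 36 to 68 mm. A white line on top marks the socket's edge
- red_socket (a point): face of the red module's brass round socket (14 mm across), 20 mm out from the axis along its x, 27 mm above its underside
- mark_red (a point): the red module's place in the track: on the chassis top, on the track's centre line, level with the pair of red tags (12 mm wide along the track) on the two lips; x to the rear panel, y along the track away from the mouth. The four places are 44 mm apart (chassis y -23, 21, 65, 109 mm); which colour is where varies
- yellow_centre (a point): yellow connector module (0.12 kg, may be absent), point on its axis 34 mm above its underside (68 mm high); z is its axis, x points to its round socket. Steel foot 36 x 36 x 6 mm, neck 14 x 14 up to 20 mm, black body 28 x 28 from 20 to 36 mm, yellow square grip post 20 x 20 from 36 to 68 mm. A white line on top marks the socket's edge
- yellow_socket (a point): face of the yellow module's brass round socket (14 mm across), 20 mm out from the axis along its x, 27 mm above its underside
- mark_yellow (a point): the yellow module's place in the track: on the chassis top, on the track's centre line, level with the pair of yellow tags (12 mm wide along the track) on the two lips; x to the rear panel, y along the track away from the mouth. The four places are 44 mm apart (chassis y -23, 21, 65, 109 mm); which colour is where varies
- blue_centre (a point): blue connector module (0.12 kg, may be absent), point on its axis 34 mm above its underside (68 mm high); z is its axis, x points to its round socket. Steel foot 36 x 36 x 6 mm, neck 14 x 14 up to 20 mm, black body 28 x 28 from 20 to 36 mm, blue square grip post 20 x 20 from 36 to 68 mm. A white line on top marks the socket's edge
- blue_socket (a point): face of the blue module's brass round socket (14 mm across), 20 mm out from the axis along its x, 27 mm above its underside
- mark_blue (a point): the blue module's place in the track: on the chassis top, on the track's centre line, level with the pair of blue tags (12 mm wide along the track) on the two lips; x to the rear panel, y along the track away from the mouth. The four places are 44 mm apart (chassis y -23, 21, 65, 109 mm); which colour is where varies
- green_centre (a point): green connector module (0.12 kg, may be absent), point on its axis 34 mm above its underside (68 mm high); z is its axis, x points to its round socket. Steel foot 36 x 36 x 6 mm, neck 14 x 14 up to 20 mm, black body 28 x 28 from 20 to 36 mm, green square grip post 20 x 20 from 36 to 68 mm. A white line on top marks the socket's edge
- green_socket (a point): face of the green module's brass round socket (14 mm across), 20 mm out from the axis along its x, 27 mm above its underside
- mark_green (a point): the green module's place in the track: on the chassis top, on the track's centre line, level with the pair of green tags (12 mm wide along the track) on the two lips; x to the rear panel, y along the track away from the mouth. The four places are 44 mm apart (chassis y -23, 21, 65, 109 mm); which colour is where varies
- blank_centre (a point): white transport block (0.08 kg) that starts inside the track; point on its axis 34 mm above its underside; foot 36 x 36 x 6 mm, neck 14 x 14 up to 20 mm, square grip post 20 x 20 from 20 to 68 mm; it has no socket
- bin: grey open bin fixed to the bench, 130 x 130 mm outside, 45 mm high, walls 4 mm; origin at the centre of its underside
- driver: screwdriver with red handle lying on the bench; bystander
- can: blue spray can, 48 mm across, 120 mm high; bystander
- cup: small steel bowl, 56 mm across, 35 mm high; bystander
Not all that is in view belongs to the job. There is more than one size of the bin; the one meant has the size given above.

How it is judged:
By the outcome, as a careful person would: the job done as asked, in the order asked, and still so for the second after the job is handed in, with the robot touching nothing.
Of module_red, module_yellow, module_blue, module_green only 2 to 4 are there at a start; the rules pass over those that are not, and their reading is None.
At some moment in a run one of module_red, module_yellow, module_blue, module_green may be knocked a few centimetres aside while the robot is not near it.
Once in a run the grip may slacken for a moment while it holds something.
It also fails if it takes over 210 s, if anything falls off the work surface, if the arm or the gripper's body presses on something with over 40 N, if the wrist force passes 120 N, or if a joint passes its speed limit or range.

### The arm

A 7-joint arm with a two-finger parallel gripper is mounted at the origin on the work surface. World frame = base frame: x ahead of the robot, y to its left, z up, the work surface at z = 0. Lengths are in m, angles in rad, forces in N, time in s.
With the tool pointing down it reaches from about 0.425 to 0.95 m from the base axis. Payload 4.7 kg.
Tool frame: the origin (TCP) lies midway between the tips of the shut fingers; the grasp point (between the pads) lies 19 mm behind it; z points along the fingers, y is the direction in which the jaws open and shut (so a half turn about z gives the same grasp; the last joint's range is limited). The gripper opens to 87 mm and grips with 3 to 60 N. Pads are 19 mm wide; open, the fingers measure 117 mm over their backs; the gripper's body (75 mm by 190 mm) begins 51 mm behind the grasp point.
Start: joints at [-1.167, 0.469, -0.049, 1.532, 0.024, 1.141, -0.082], TCP at [0.283, 0.613, 0.193] pointing down, gripper open.
Joint ranges: [-2.59, 2.59], [-0.33, 1.99], [-1.39, 1.29], [0.1, 2.45], [-1.04, 4.18], [0.21, 1.99], [-2.66, 2.66]. Speed limits (rad/s): [2.57, 2.57, 3.14, 3.14, 3.14, 3.14, 3.14].

### API

Orientations are given as a rotation vector (axis times angle).
In Python, from cell import r gives the robot as it stands.
- The arm moves only by the shell command python3 -m jog 'ROWS' [FORCE]. ROWS is JSON, a list of rows, each an object with "delta_pos": the shift along the tool's x, y, z in m, a list of three; "dr": the turn, a rotation vector about the tool's x, y, z in degrees, a list of three; "grip": the opening, from -1 (shut) to 1 (fully open). In form: [{"delta_pos": [tx, ty, tz], "dr": [rx, ry, rz], "grip": grip}, ...]. A call has 1 to 10 rows; each row shifts and turns the commanded pose from where the row before left it, along the tool's axes as they then stand; what a row does not reach is not made up. A row lasts 1/10 s, in which the tool goes at most 50 mm and 8.59 degrees, less where a joint would pass 70% of its speed; a pose out of reach is approached as far as the arm can. A call is refused whole if a number of a shift passes 0.05 or a number of a turn 8.59, either way. A call with a gripper value outside its range is refused whole. The fingers move at their own pace and stop on an object; FORCE is the grip in N (left out, the last holds). Time passes only in rows, so rows that do not move let the fingers close. It gives the time, the measured TCP pose, the force and the opening at its end, in the units of the state.
- r.get_obs(): the state, without advancing time (a new reading comes with each control period).
- r.snapshot(name): name is "scene" or "top" or "wrist"; returns a dict with "image" (420x560x3 uint8, blue, green, red), "K" (3x3 intrinsics, pixels), "origin" and "rotation" of the camera in the world; the wrist camera has in their place "mount" (4x4, takes a point from camera to tool coordinates, whose origin is the TCP and whose axes are the flange's). Camera axes: x right, y down, z forward; pixel columns grow to the right and rows downward; lengths in m; the calibration is good to about 2 mm. A picture is of the moment at which its call begins: read the wrist's pose just before it. There is no depth.
- r.sign_off(): hands the job in, once; it reports no verdict.
The state is a dict: "clock": time; "joints": joint angles; "joint_velocities": joint speeds; "effort": joint torques, N m; "tcp_pos": TCP position; "tcp_rot": TCP orientation; "force": force on the tool from outside, world axes, zero at the start; "wrist_torque": the same for the moment, N m; "width": finger opening in m.
Only numpy, scipy, OpenCV 4.12 (cv2) and the standard library are available. Lean on these libraries where they do the work, as an engineer would, in place of code of your own. Each camera call takes 0.05 s, during which the arm holds its last target. There are 200 camera calls.

## Working session

There is one attempt and no reset: what is moved stays moved. The work goes in short steps, Python scripts to look and compute and a shell command to move; the robot and the scene stay as the last step left them, time stands still between calls to the robot, and variables do not carry over. Pictures are saved under pics/ and viewed, about 12 in all and at most 16, crops included, and the job is handed in when it is done.

```bash
ls; mkdir -p pics; cat > h.py <<'E'
import numpy as np,cv2
from scipy.spatial.transform import Rotation as R
from cell import r
def snap(n,f=None):
    o=r.get_obs(); s=r.snapshot(n); 
    if n=='wrist':
        T=np.eye(4);T[:3,:3]=R.from_rotvec(o['tcp_rot']).as_matrix();T[:3,3]=o['tcp_pos'];M=T@np.array(s['mount']);s['origin']=M[:3,3];s['rotation']=M[:3,:3]
    if f:
        cv2.imwrite(f'pics/{f}.png',s['image']); np.savez(f'pics/{f}.npz',K=s['K'],o=s['origin'],R=s['rotation'])
    return s
def load(f):
    d=np.load(f'pics/{f}.npz');return dict(K=d['K'],origin=d['o'],rotation=d['R'],image=cv2.imread(f'pics/{f}.png'))
def p2w(s,u,v,z):
    d=np.array(s['rotation'])@np.linalg.inv(s['K'])@[u,v,1];o=np.array(s['origin']);return o+d*(z-o[2])/d[2]
def w2p(s,p):
    c=np.array(s['rotation']).T@(np.array(p)-s['origin']);c=np.array(s['K'])@c;return c[:2]/c[2]
E
python3 - <<'E'
from h import *
for n in('scene','top'):
    s=snap(n,n+'0');print(n,s['origin'],s['K'])
print(r.get_obs())
E
```

```text
pics
scene [ 1.28519421 -0.27372421  0.90728357] [[421.34806166   0.         287.20700241]
 [  0.         421.34806166 203.69842097]
 [  0.           0.           1.        ]]
top [0.38152284 0.05023313 1.26072123] [[383.21138402   0.         277.38098018]
 [  0.         383.21138402 207.93487632]
 [  0.           0.           1.        ]]
{'clock': 0.1, 'joints': array([-1.16691876,  0.46940519, -0.04860068,  1.5335974 ,  0.02414216,
        1.1410028 , -0.08228964]), 'joint_velocities': array([-6.89757675e-04, -3.05312508e-03, -5.29153286e-04, -4.18665759e-03,
       -1.56691324e-04,  6.92830904e-04, -3.16398516e-05]), 'effort': array([-1.32750943e-04, -5.09173894e+01, -8.16844543e-02, -2.36829740e+01,
       -6.14862749e-02,  3.44410026e-02,  5.31604678e-05]), 'tcp_pos': array([0.28283573, 0.61221823, 0.19246481]), 'tcp_rot': array([-6.74353253e-01, -3.06806107e+00,  2.83018446e-03]), 'force': array([-0.64343652,  0.47387636,  0.73392603]), 'wrist_torque': array([-0.01818592, -0.03223828,  0.02691427]), 'width': 0.08697771461853802}
```

View pics/top0.png

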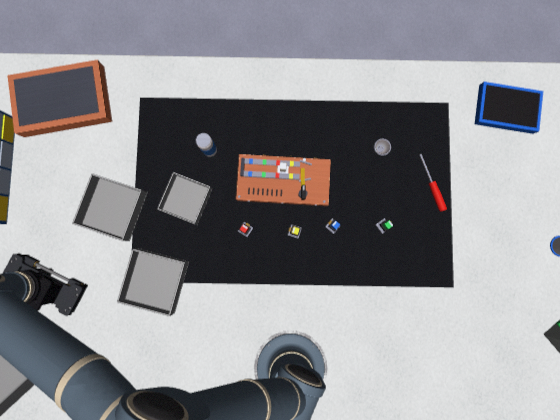

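View pics/scene0.png

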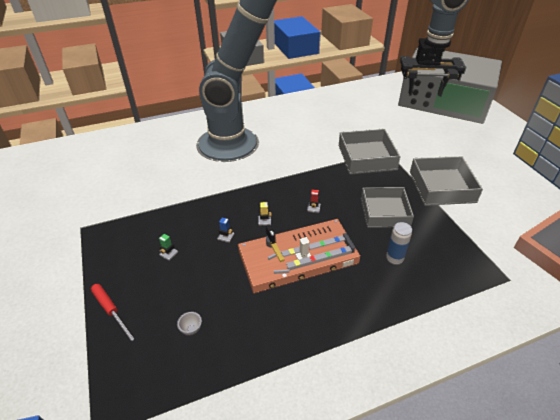

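Top view: modules red (245,229), yellow (295,231), blue (333,226), green (385,226); chassis centre (283,180); latch pivot about (303,192); white block (283,168). Bin candidates: (110,208), (153,282) and (184,198). The last looks smallest, so I'll measure it.

```bash
python3 - <<'E'
from h import *
s=load('top0')
for n,p in dict(A=[(95,175),(146,189),(129,240),(75,227)],B=[(174,173),(211,186),(196,223),(158,211)],C=[(133,249),(188,262),(175,315),(118,302)]).items():
    w=np.array([p2w(s,*q,0.045)[:2] for q in p]);print(n,w.mean(0),np.linalg.norm(np.roll(w,-1,0)-w,axis=1))
for n,q,z in [('red',(245,229),.06),('yel',(295,231),.06),('blu',(333,226),.06),('grn',(385,226),.06),('ch TL',(238,154),.032),('TR',(330,158),.032),('BR',(329,206),.032),('BL',(236,200),.032),('pivot',(303,192),.07)]:print(n,p2w(s,*q,z))
cv2.imwrite('pics/c1.png',cv2.resize(s['image'][140:245,225:405],None,fx=4.4,fy=4.4,interpolation=cv2.INTER_CUBIC))
E
```

```text
Traceback (most recent call last):
  File "h.py", line 14, in p2w
    d=np.array(s['rotation'])@np.linalg.inv(s['K'])@[u,v,1];o=np.array(s['origin']);return o+d*(z-o[2])/d[2]
                                                                                                        ~^^^
IndexError: invalid index to scalar variable.
```

```bash
python3 - <<'E'
from h import *
s=load('top0');print(s['rotation'])
E
sed -i "s/    if f:/    else: s['rotation']=np.array(s['rotation']); s['rotation']=R.from_rotvec(s['rotation']).as_matrix() if s['rotation'].ndim==1 else s['rotation']\n    if f:/; s/rotation=d\['R'\]/rotation=(R.from_rotvec(d['R']).as_matrix() if d['R'].ndim==1 else d['R'])/" h.py
python3 - <<'E'
from h import *
s=load('top0');print(s['rotation'])
for n,p in dict(A=[(95,175),(146,189),(129,240),(75,227)],B=[(174,173),(211,186),(196,223),(158,211)],C=[(133,249),(188,262),(175,315),(118,302)]).items():
    w=np.array([p2w(s,*q,0.045)[:2] for q in p]);print(n,w.mean(0),np.linalg.norm(np.roll(w,-1,0)-w,axis=1))
for n,q,z in [('red',(245,229),.06),('yel',(295,231),.06),('blu',(333,226),.06),('grn',(385,226),.06),('ch TL',(238,154),.032),('TR',(330,158),.032),('BR',(329,206),.032),('BL',(236,200),.032),('pivot',(303,192),.07)]:print(n,p2w(s,*q,z))
cv2.imwrite('pics/c1.png',cv2.resize(s['image'][140:245,225:405],None,fx=4.4,fy=4.4,interpolation=cv2.INTER_CUBIC))
E
```

```text
[-2.19102492  2.15107418 -0.10951362]
[[ 1.82817562e-02 -9.94902060e-01  9.91749412e-02]
 [-9.99830044e-01 -1.84275744e-02 -5.54400698e-04]
 [ 2.37912801e-03 -9.91479505e-02 -9.95069859e-01]]
A [0.49407323 0.5785791 ] [0.17133373 0.16968967 0.17733089 0.17598665]
B [0.52862325 0.34595432] [0.12686732 0.12715843 0.12756843 0.13161601]
C [0.26350073 0.43244639] [0.17886004 0.16685985 0.18249827 0.16877125]
red [0.43304514 0.14972193 0.06      ]
yel [ 0.42966705 -0.0069078   0.06      ]
blu [ 0.44751485 -0.12582369  0.06      ]
grn [ 0.45051762 -0.28893588  0.06      ]
ch TL [0.67866562 0.18143322 0.032     ]
TR [ 0.67102163 -0.11926641  0.032     ]
BR [ 0.51333742 -0.11677631  0.032     ]
BL [0.52724821 0.18357826 0.032     ]
pivot [ 0.55189806 -0.0298426   0.07      ]
```

View pics/c1.png

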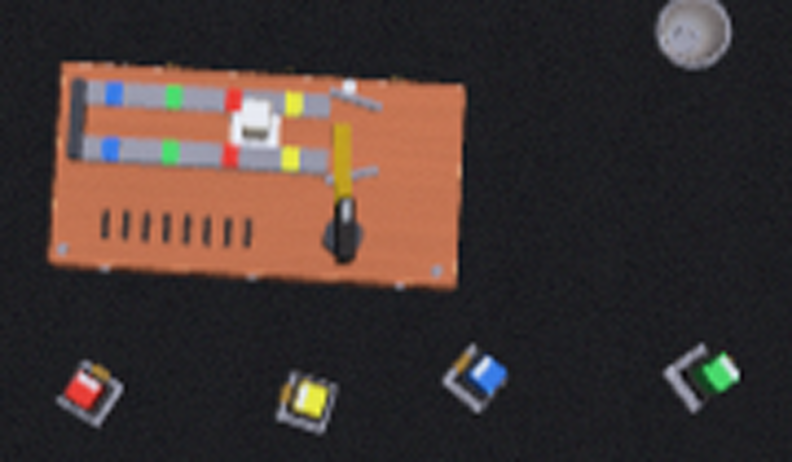

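Only bin (184,198) measures about 130 mm, at world (0.529, 0.346). The place order from the stop is blue, green, red, yellow, and all four modules are present. Next I take the wrist camera over the chassis.

```bash
python3 -m jog '[{"delta_pos":[0,0,-0.03],"dr":[0,0,-8.3],"grip":1},{"delta_pos":[0,0,-0.03],"dr":[0,0,-8.3],"grip":1},{"delta_pos":[0,0,-0.03],"dr":[0,0,-8.2],"grip":1},{"delta_pos":[-0.02,-0.04,-0.005],"dr":[0,0,0],"grip":1},{"delta_pos":[-0.02,-0.04,-0.005],"dr":[0,0,0],"grip":1},{"delta_pos":[-0.02,-0.04,-0.005],"dr":[0,0,0],"grip":1},{"delta_pos":[-0.02,-0.04,-0.005],"dr":[0,0,0],"grip":1}]'
python3 -m jog '[{"delta_pos":[-0.02,-0.04,-0.005],"dr":[0,0,0],"grip":1},{"delta_pos":[-0.02,-0.04,-0.005],"dr":[0,0,0],"grip":1},{"delta_pos":[-0.02,-0.04,-0.005],"dr":[0,0,0],"grip":1},{"delta_pos":[-0.02,-0.04,-0.005],"dr":[0,0,0],"grip":1},{"delta_pos":[-0.02,-0.04,-0.005],"dr":[0,0,0],"grip":1},{"delta_pos":[-0.02,-0.04,-0.005],"dr":[0,0,0],"grip":1},{"delta_pos":[-0.02,-0.04,-0.005],"dr":[0,0,0],"grip":1},{"delta_pos":[-0.02,-0.04,-0.005],"dr":[0,0,0],"grip":1},{"delta_pos":[0,0,0],"dr":[0,0,0],"grip":1},{"delta_pos":[0,0,0],"dr":[0,0,0],"grip":1}]'
python3 - <<'E'
from h import *
print(r.get_obs()['joints'],R.from_rotvec(r.get_obs()['tcp_rot']).as_matrix())
s=snap('wrist','w1');print(s['mount'],s['origin'],s['K'])
E
```

```text
clock: 0.8
tcp_pos: [0.3636, 0.4508, 0.3032]
tcp_rot: [0.0, -3.141, 0.001]
force: [0.6, 0.5, 0.5]
width: 0.0869
clock: 1.8
tcp_pos: [0.5232, 0.1318, 0.3431]
tcp_rot: [-0.004, -3.141, -0.0]
force: [1.0, -0.0, -0.5]
width: 0.0871
[-0.45795543  0.14425287  0.15380092  1.64308872 -0.0229793   1.35662423
  1.26722424] [[-9.99995963e-01  2.74391205e-03 -7.38353049e-04]
 [ 2.74375177e-03  9.99996212e-01  2.17999555e-04]
 [ 7.38948424e-04  2.15972817e-04 -9.99999704e-01]]
[[-1.41164046e-03 -9.57433125e-01 -2.88651725e-01  8.02442186e-02]
 [ 9.99998635e-01 -1.59925483e-03  4.14135806e-04  3.04667472e-05]
 [-8.58135002e-04 -2.88650746e-01  9.57434076e-01 -1.91741532e-01]
 [ 0.00000000e+00  0.00000000e+00  0.00000000e+00  1.00000000e+00]] [0.44307304 0.13198365 0.53490111] [[347.64938613   0.         277.6209212 ]
 [  0.         347.64938613 212.32222806]
 [  0.           0.           1.        ]]
```

View pics/w1.png

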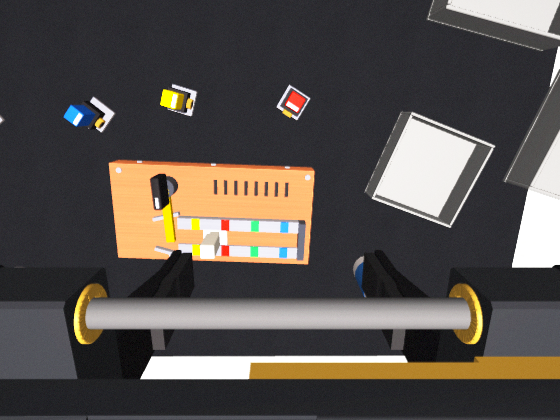

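The wrist picture shows the chassis with pixel corners (109,164), (313,168), (308,264) and (117,257). The latch grip is at about (160,190), the white block at (210,243), and the tag pairs sit along rows 226 and 252.

```bash
cat >> h.py <<'E'
HUE={'red':[(0,6),(174,180)],'yellow':[(22,34)],'blue':[(100,118)],'green':[(50,75)]}
def blobs(s,c,minA=15,S=110,V=90):
    h=cv2.cvtColor(s['image'],cv2.COLOR_BGR2HSV);m=np.zeros(h.shape[:2],np.uint8)
    for a,b in HUE[c]: m|=cv2.inRange(h,(a,S,V),(b,255,255))
    n,l,st,ce=cv2.connectedComponentsWithStats(m)
    return [(ce[i].round(1),int(st[i,4]),tuple(int(x) for x in st[i,:4])) for i in range(1,n) if st[i,4]>=minA]
E
python3 - <<'E'
from h import *
s=load('w1')
for c in HUE: print(c,blobs(s,c))
w=np.array([p2w(s,*q,.032) for q in[(109,163),(313,168),(309,264),(117,257)]])[:,:2]
print(w,w.mean(0),np.linalg.norm(np.roll(w,-1,0)-w,axis=1))
E
```

```text
red [(array([295.4, 100.3]), 221, (284, 91, 22, 22)), (array([224.6, 224.7]), 83, (221, 220, 8, 11)), (array([224.4, 250.3]), 83, (221, 245, 8, 11))]
yellow [(array([171.,  99.]), 314, (160, 89, 24, 21)), (array([188.5, 102.8]), 36, (186, 99, 6, 9)), (array([286.9, 113. ]), 35, (283, 110, 9, 7)), (array([ 98.2, 122.5]), 34, (95, 119, 8, 8)), (array([168.5, 222.5]), 376, (162, 196, 14, 47)), (array([194.9, 224. ]), 89, (191, 219, 9, 11)), (array([195.5, 249.6]), 92, (192, 244, 8, 12)), (array([ 78.2, 319.5]), 220, (74, 292, 12, 52)), (array([476.9, 320.1]), 228, (469, 292, 14, 52))]
blue [(array([ 78.9, 114.5]), 436, (63, 104, 32, 23)), (array([359.1, 273. ]), 105, (355, 263, 8, 24))]
green [(array([254.5, 225.8]), 84, (251, 221, 8, 11)), (array([254. , 251.5]), 70, (251, 247, 7, 10))]
[[ 0.51861524 -0.11195537]
 [ 0.52717787  0.18364881]
 [ 0.67984368  0.18116234]
 [ 0.66642063 -0.12064993]] [0.59801436 0.03305146] [0.29572817 0.15268606 0.30211062 0.1480609 ]
```

```bash
cat >> h.py <<'E'
def fitch(s,mids):  # mids: list of (chassis y, px a, px b)
    W=np.array([(p2w(s,*a,.045)+p2w(s,*b,.045))[:2]/2 for _,a,b in mids]);Y=np.array([m[0] for m in mids])/1000
    d=np.polyfit(Y,W[:,0],1),np.polyfit(Y,W[:,1],1); v=np.array([d[0][0],d[1][0]]);th=np.arctan2(-v[0],v[1])
    o=W.mean(0)-Rz(th)@[.03,Y.mean()]; sp=[np.linalg.norm((p2w(s,*a,.045)-p2w(s,*b,.045))[:2]) for _,a,b in mids]
    return o,th,np.linalg.norm(v),sp
def Rz(t): return np.array([[np.cos(t),-np.sin(t)],[np.sin(t),np.cos(t)]])
E
python3 - <<'E'
from h import *
s=load('w1')
o,th,sc,sp=fitch(s,[(-23,(194.9,224),(195.5,249.6)),(21,(224.6,224.7),(224.4,250.3)),(65,(254.5,225.8),(254,251.5))])
print(o,np.degrees(th),sc,sp)
for n,p in dict(pivot=(-.045,-.064),apron=(.03,-.118),m1=(.03,-.023),mid=(.03,.043)).items(): print(n,o+Rz(th)@p)
# grip bar top white line / ends at z .088
cv2.imwrite('pics/c2.png',cv2.resize(s['image'][155:270,100:320],None,fx=3.6,fy=3.6,interpolation=cv2.INTER_CUBIC))
print('pivot px',w2p(s,[*(o+Rz(th)@(-.045,-.064)),.088]),'blk',p2w(s,211,238,.1))
E
```

```text
[0.5992582  0.03222708] -2.182472803424454 1.0083668467897695 [np.float64(0.04109375848629541), np.float64(0.041158586852932666), np.float64(0.0413826144825314)]
pivot [ 0.55185358 -0.0300128 ]
apron [ 0.62474274 -0.08682979]
m1 [0.62836055 0.0081013 ]
mid [0.63087397 0.07405342]
pivot px [154.99064999 194.29749351] blk [0.60925407 0.0427747  0.1       ]
```

View pics/c2.png

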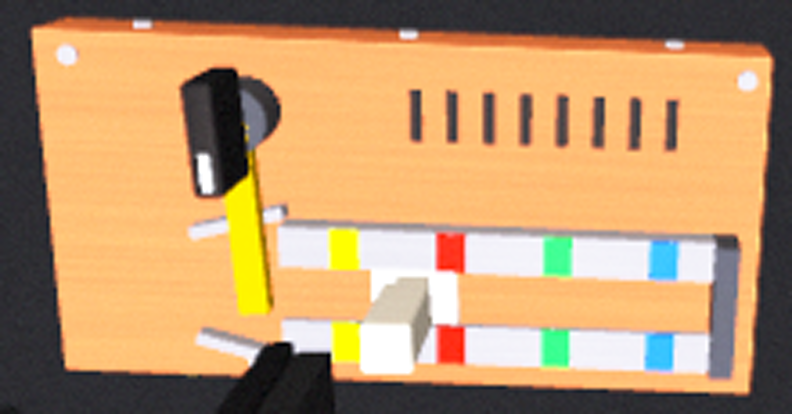

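Pivot (0.552, −0.030) matches the top view. Chassis yaw is about −2.2°. I go to the latch.

```bash
cat >> h.py <<'E'
CH=(np.array([.5992,.0322]),np.radians(-2.2))
def ch(x,y): return CH[0]+Rz(CH[1])@np.array([x,y])/1000
def plan(pos,yaw):  # yaw of tool x in deg; prints turn about tool z, then shift in tool axes after the turn (mm)
    o=r.get_obs();M=R.from_rotvec(o['tcp_rot']).as_matrix();y0=np.degrees(np.arctan2(M[1,0],M[0,0]))
    t=(y0-yaw+180)%360-180;a=np.radians(yaw);N=np.array([[np.cos(a),np.sin(a),0],[np.sin(a),-np.cos(a),0],[0,0,-1]])
    d=N.T@(np.array(pos)-o['tcp_pos']);print('yaw',round(y0,2),'turn',round(t,2),'shift mm',(d*1000).round(1),'tilt',np.degrees(np.arccos(-M[2,2])).round(2),'j7',o['joints'][6].round(2),'t',o['clock'].round(1))
E
python3 -m jog '[{"delta_pos":[0,0,0],"dr":[0,0,2.2],"grip":1},{"delta_pos":[-0.007,-0.0322,0.03],"dr":[0,0,0],"grip":1},{"delta_pos":[-0.007,-0.0322,0.03],"dr":[0,0,0],"grip":1},{"delta_pos":[-0.007,-0.0322,0.03],"dr":[0,0,0],"grip":1},{"delta_pos":[-0.007,-0.0322,0.03],"dr":[0,0,0],"grip":1},{"delta_pos":[-0.007,-0.0322,0.03],"dr":[0,0,0],"grip":1},{"delta_pos":[0,0,0.035],"dr":[0,0,0],"grip":1},{"delta_pos":[0,0,0.035],"dr":[0,0,0],"grip":1},{"delta_pos":[0,0,0],"dr":[0,0,0],"grip":1}]'
python3 - <<'E'
from h import *
plan([*ch(-45,-64),.062],177.8); snap('wrist','w2')
E
```

```text
clock: 2.75
tcp_pos: [0.5476, -0.0273, 0.1188]
tcp_rot: [-0.056, -3.13, -0.0]
force: [-1.2, -0.1, -0.1]
width: 0.0871Traceback (most recent call last):
  File "<stdin>", line 2, in <module>
  File "h.py", line 35, in plan
    d=N.T@(np.array(pos)-o['tcp_pos']);print('yaw',round(y0,2),'turn',round(t,2),'shift mm',(d*1000).round(1),'tilt',np.degrees(np.arccos(-M[2,2])).round(2),'j7',o['joints'][6].round(2),'t',o['clock'].round(1))
                                                                                                                                                                                              ^^^^^^^^^^^^^^^^
AttributeError: 'float' object has no attribute 'round'
```

```bash
sed -i "s/o\['clock'\].round(1)/round(o['clock'],1)/" h.py
python3 - <<'E'
from h import *
plan([*ch(-45,-64),.062],177.8); print(ch(-45,-64))
E
```

```text
yaw 177.97 turn 0.17 shift mm [-4.2 -2.6 56.8] tilt 0.62 j7 1.61 t 2.8
[ 0.55177635 -0.03002538]
```

```bash
python3 -m jog '[{"delta_pos":[-0.004,-0.0025,0.019],"dr":[0,0,0],"grip":1},{"delta_pos":[0,0,0.019],"dr":[0,0,0],"grip":1},{"delta_pos":[0,0,0.019],"dr":[0,0,0],"grip":1},{"delta_pos":[0,0,0],"dr":[0,0,0],"grip":1},{"delta_pos":[0,0,0],"dr":[0,0,0],"grip":-0.5},{"delta_pos":[0,0,0],"dr":[0,0,0],"grip":-1},{"delta_pos":[0,0,0],"dr":[0,0,0],"grip":-1},{"delta_pos":[0,0,0],"dr":[0,0,0],"grip":-1},{"delta_pos":[0,0,0],"dr":[0,0,0],"grip":-1},{"delta_pos":[0,0,0],"dr":[0,0,0],"grip":-1}]' 15
python3 - <<'E'
from h import *
plan([*ch(-45,-64),.062],177.8); print(r.get_obs()['force'],r.get_obs()['width'],r.get_obs()['tcp_pos'])
E
```

```text
clock: 3.75
tcp_pos: [0.5559, -0.0321, 0.0666]
tcp_rot: [0.06, 3.141, 0.0]
force: [-0.7, 0.4, -0.2]
width: 0.0469
yaw 177.8 turn -0.0 shift mm [4.2 1.9 4.6] tilt 0.02 j7 1.64 t 3.8
[-0.73471564  0.42237885 -0.19029   ] 0.046884354259317154 [ 0.55588021 -0.03209844  0.06663242]
```

```bash
python3 -m jog '[{"delta_pos":[0.004,0.002,0.0045],"dr":[0,0,0],"grip":-1},{"delta_pos":[0,0,0],"dr":[0,0,0],"grip":-1},{"delta_pos":[0,0,0],"dr":[0,0,0],"grip":-1},{"delta_pos":[0,0,0],"dr":[0,0,0],"grip":-1},{"delta_pos":[0,0,0],"dr":[0,0,0],"grip":-1},{"delta_pos":[0,0,0],"dr":[0,0,0],"grip":-1},{"delta_pos":[0,0,0],"dr":[0,0,0],"grip":-1},{"delta_pos":[0,0,0],"dr":[0,0,0],"grip":-1},{"delta_pos":[0,0,0],"dr":[0,0,0],"grip":-1}]' 15
python3 - <<'E'
from h import *
plan([*ch(-45,-64),.062],177.8); print(r.get_obs()['force'],r.get_obs()['wrist_torque'],r.get_obs()['width'],r.get_obs()['tcp_pos'])
E
```

```text
clock: 4.65
tcp_pos: [0.5519, -0.0299, 0.0619]
tcp_rot: [0.06, 3.141, 0.0]
force: [0.2, -0.1, 1.2]
width: 0.0008
yaw 177.8 turn 0.0 shift mm [ 0.1 -0.1 -0.1] tilt 0.0 j7 1.64 t 4.7
[ 0.20129192 -0.1375468   1.15391375] [0.00299856 0.03141455 0.00010156] 0.0008488308933567142 [ 0.55189674 -0.02989447  0.06192771]
```

Closed on nothing, so I look.

```bash
python3 - <<'E'
from h import *
s=snap('wrist','w3');t=snap('scene','s3')
a=cv2.resize(s['image'],None,fx=.95,fy=.95);b=cv2.resize(t['image'][180:300,210:370],None,fx=1.7,fy=1.7,interpolation=cv2.INTER_CUBIC)
c=np.zeros((600,560,3),np.uint8);c[:399,:532]=a;c[400:600,:272]=b[:200];cv2.imwrite('pics/c3.png',c)
E
```

```text
(no output)
```

View pics/c3.png

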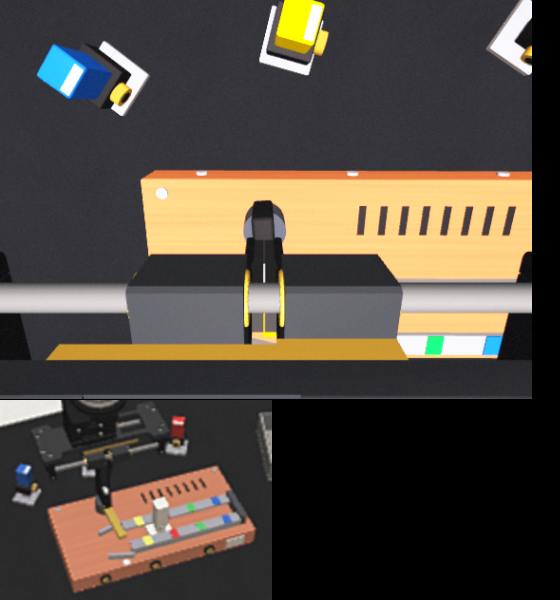

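```bash
python3 - <<'E'
from h import *
s=load('w3')
for p,z in [((-45,-64),.054),((-45,-64),.088),((-59,-64),.054),((-67,-64),.088),((-67,-64),.054),((-23,-64),.088),((-75,-150),.032),((-67,-142),.032),((-45,-78),.054),((-45,-50),.054)]: print(p,z,w2p(s,[*ch(*p),z])*.95)
print(w2p(s,r.get_obs()['tcp_pos'])*.95,w2p(s,r.get_obs()['tcp_pos']+[0,0,.019])*.95)
cv2.imwrite('pics/c4.png',cv2.resize(s['image'][190:380,180:380],None,fx=3.15,fy=3.15,interpolation=cv2.INTER_CUBIC)[:598])
E
```

```text
(-45, -64) 0.054 [263.43049947 231.12689598]
(-45, -64) 0.088 [263.42897964 254.22952079]
(-59, -64) 0.054 [263.39536861 210.63754741]
(-67, -64) 0.088 [263.36274624 216.46874218]
(-67, -64) 0.054 [263.37468082 198.57182593]
(-23, -64) 0.088 [263.49074109 289.4407629 ]
(-75, -150) 0.032 [138.05351296 178.60865731]
(-67, -142) 0.032 [150.87708366 189.87209683]
(-45, -78) 0.054 [241.8538087  231.16061415]
(-45, -50) 0.054 [285.00591575 231.09317981]
[263.6541293  236.01541203] [263.67488673 248.93164097]
```

View pics/c4.png

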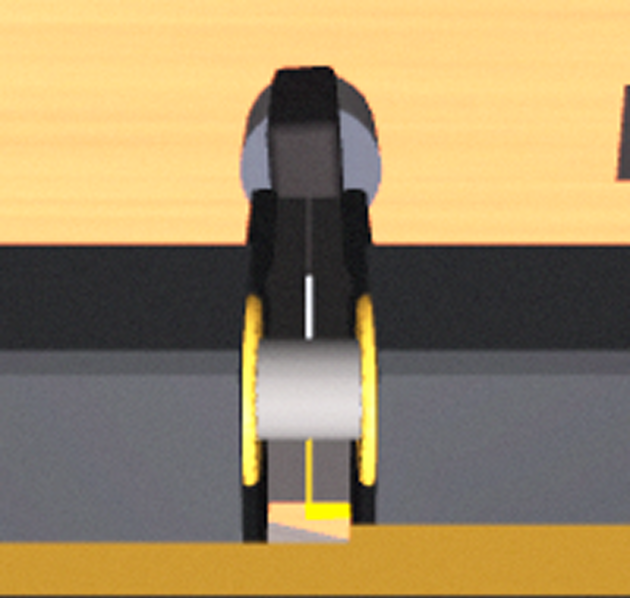

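```bash
cat >> h.py <<'E'
def arm(n='top'):  # latch arm direction from yellow pixels near the pivot
    s=snap(n);h=cv2.cvtColor(s['image'],cv2.COLOR_BGR2HSV);m=cv2.inRange(h,(18,120,60),(34,255,255));v,u=np.nonzero(m)
    P=np.array([p2w(s,a,b,.054)[:2] for a,b in zip(u,v)]);c=ch(-45,-64);d=np.linalg.norm(P-c,axis=1)<.1;P=P[d]
    m=P.mean(0)-c;q=Rz(-CH[1])@m;print(n,'arm px',len(P),'latch deg',np.degrees(np.arctan2(-q[1],q[0])).round(1),'dist',np.linalg.norm(m).round(3))
E
python3 -c "from h import *;arm();arm('scene')"
python3 -m jog '[{"delta_pos":[0,0,0],"dr":[0,0,6],"grip":-1},{"delta_pos":[0,0,0],"dr":[0,0,6],"grip":-1},{"delta_pos":[0,0,0],"dr":[0,0,6],"grip":-1},{"delta_pos":[0,0,0],"dr":[0,0,0],"grip":-1},{"delta_pos":[0,0,0],"dr":[0,0,0],"grip":-1}]'
python3 -c "from h import *;arm();arm('scene');print(r.get_obs()['wrist_torque'],r.get_obs()['width'],r.get_obs()['tcp_rot'])"
```

```text
top arm px 9 latch deg -30.6 dist 0.087
scene arm px 120 latch deg -10.8 dist 0.053
clock: 5.35
tcp_pos: [0.5519, -0.0298, 0.0619]
tcp_rot: [0.547, 3.094, 0.0]
force: [-0.5, 0.4, 0.3]
width: 0.0005
top arm px 17 latch deg -34.2 dist 0.078
scene arm px 120 latch deg -10.8 dist 0.053
[ 0.01812217  0.0112885  -0.00726015] 0.0003110029770585546 [-5.48407529e-01 -3.09333286e+00 -2.05903979e-04]
```

```bash
python3 - <<'E'
from h import *
t=snap('scene','s4');a=cv2.resize(t['image'][215:285,235:345],None,fx=7,fy=7,interpolation=cv2.INTER_CUBIC)
for p,z,c in [((-45,-64),.032,(255,0,0)),((-67,-64),.088,(0,255,0)),((-23,-64),.088,(0,255,0)),((36,-64),.054,(0,0,255)),((30,-50),.032,(255,255,0))]:
    q=(w2p(t,[*ch(*p),z])-[235,215])*7;cv2.circle(a,tuple(int(x) for x in q),4,c,-1)
q=(w2p(t,r.get_obs()['tcp_pos'])-[235,215])*7;cv2.circle(a,tuple(int(x) for x in q),5,(255,0,255),2)
cv2.imwrite('pics/c5.png',a);print(a.shape)
E
```

```text
(490, 770, 3)
```

View pics/c5.png

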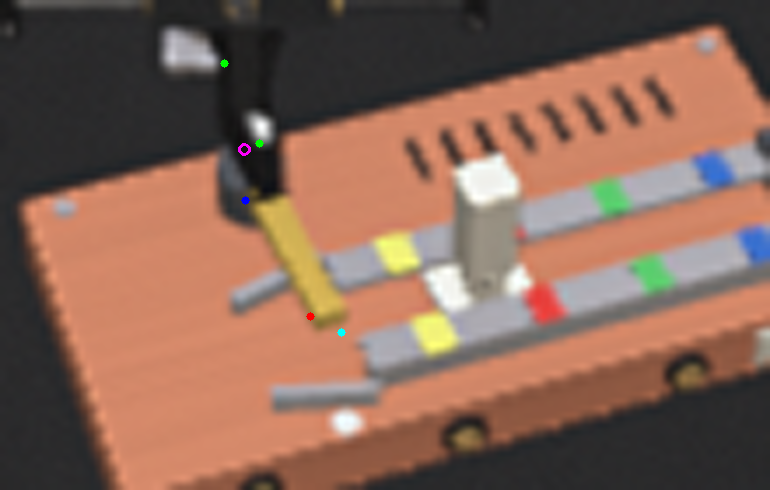

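```bash
python3 - <<'E'
from h import *
s=load('w3')
print([ (b[0],b[1]) for b in blobs(s,'green',30)],w2p(s,[*ch(47,65),.045]),w2p(s,[*ch(13,65),.045]))
print([ (b[0],b[1]) for b in blobs(s,'blue',30)],w2p(s,[*ch(13,109),.045]))
for b in blobs(s,'yellow',30):print(b)
M=[(55.,65.)] 
# residual vs assumed extra camera height
import scipy.optimize as so
g=blobs(s,'green',30)
def f(p):
    t=dict(s);t['origin']=s['origin']+p
    obs=[((148/.95,178/.95),[*ch(-75,-150),.032])]+[(min(g,key=lambda b:abs(b[0][1]-360))[0],[*ch(13,65),.045])]
    return np.concatenate([w2p(t,w)-o for o,w in obs])
q=so.least_squares(f,[0,0,0.]);print(q.x,q.fun)
for n in ('top','scene'):
    t=snap(n)
    print(n,w2p(t,[.5519,-.0298,.062]))
E
```

```text
[(array([457. , 363.4]), 330)] [457.22593265 357.74741365] [464.51323565 316.49073423]
[(array([88.2, 78.8]), 1659), (array([521.7, 361.8]), 61)] [528.30375638 316.38495001]
(array([311.1,  26.3]), 1801, (289, 0, 53, 57))
(array([337.6,  43.4]), 225, (331, 32, 14, 24))
(array([124.1,  97.5]), 222, (116, 88, 20, 22))
(array([155.3, 194. ]), 31, (150, 191, 12, 6))
(array([258.7, 316.8]), 183, (257, 290, 4, 54))
(array([296.3, 317.4]), 181, (295, 290, 4, 54))
(array([281.5, 347.5]), 119, (276, 329, 16, 26))
[-0.01399274 -0.00054241 -0.00524171] [ -9.35138568  23.45443872   9.89215101 -24.81074545]
top [302.81190528 192.35525314]
scene [269.89499134 236.29378909]
```

```bash
python3 -m jog '[{"delta_pos":[0,0,0],"dr":[0,0,-6],"grip":-1},{"delta_pos":[0,0,0],"dr":[0,0,-6],"grip":-1},{"delta_pos":[0,0,0],"dr":[0,0,-6],"grip":-1},{"delta_pos":[0,0,0.002],"dr":[0,0,0],"grip":-1},{"delta_pos":[0,0,0],"dr":[0,0,0],"grip":-1}]'
python3 -m jog '[{"delta_pos":[0,0,0.002],"dr":[0,0,0],"grip":-1},{"delta_pos":[0,0,0],"dr":[0,0,0],"grip":-1}]' | grep -E 'pos|force|width'
```

```text
clock: 6.1
tcp_pos: [0.5517, -0.03, 0.0597]
tcp_rot: [-0.064, -3.14, -0.0]
force: [-0.2, -0.3, 0.3]
width: 0.0006
tcp_pos: [0.552, -0.03, 0.0593]
force: [-4.4, 0.5, 10.1]
width: 0.0005
```

With the fingers shut there is contact at a reported z of 0.0595, where the bar top (0.088) is. The wrist views with the gripper open and shut also put the fingertips about 28 mm behind the reported TCP. From here on I use tip z = TCP z + 0.028.

```bash
python3 -m jog '[{"delta_pos":[0,0,-0.012],"dr":[0,0,0],"grip":-0.1},{"delta_pos":[0,0,0],"dr":[0,0,0],"grip":-0.1},{"delta_pos":[0,0,0],"dr":[0,0,0],"grip":-0.1},{"delta_pos":[0,0,0],"dr":[0,0,0],"grip":-0.1},{"delta_pos":[0,0,0],"dr":[0,0,0],"grip":-0.1},{"delta_pos":[0,0,0],"dr":[0,0,0],"grip":-0.1},{"delta_pos":[0,0,0],"dr":[0,0,0],"grip":-0.1}]'
python3 -m jog '[{"delta_pos":[0,0,0.01],"dr":[0,0,0],"grip":-0.1},{"delta_pos":[0,0,0.01],"dr":[0,0,0],"grip":-0.1},{"delta_pos":[0,0,0.01],"dr":[0,0,0],"grip":-0.1},{"delta_pos":[0,0,0.006],"dr":[0,0,0],"grip":-0.1},{"delta_pos":[0,0,0],"dr":[0,0,0],"grip":-1},{"delta_pos":[0,0,0],"dr":[0,0,0],"grip":-1},{"delta_pos":[0,0,0],"dr":[0,0,0],"grip":-1},{"delta_pos":[0,0,0],"dr":[0,0,0],"grip":-1},{"delta_pos":[0,0,0],"dr":[0,0,0],"grip":-1},{"delta_pos":[0,0,0],"dr":[0,0,0],"grip":-1}]' 15
python3 -c "
from h import *
plan([*ch(-45,-64),.032],177.8);print(r.get_obs()['wrist_torque'],r.get_obs()['width'])"
```

```text
clock: 7.0
tcp_pos: [0.5518, -0.0299, 0.0697]
tcp_rot: [-0.06, -3.141, -0.0]
force: [-0.0, 0.2, -0.9]
width: 0.0379
clock: 8.0
tcp_pos: [0.5522, -0.0296, 0.0343]
tcp_rot: [0.06, 3.14, 0.001]
force: [-0.6, 1.7, 2.1]
width: 0.012
yaw 177.83 turn 0.03 shift mm [ 0.4 -0.5  2.3] tilt 0.05 j7 1.65 t 8.0
[0.20141305 0.09692622 0.00416497] 0.011970628546754573
```

```bash
python3 -m jog '[{"delta_pos":[0,0,0],"dr":[0,0,6],"grip":-1},{"delta_pos":[0,0,0],"dr":[0,0,6],"grip":-1},{"delta_pos":[0,0,0],"dr":[0,0,6],"grip":-1},{"delta_pos":[0,0,0],"dr":[0,0,6],"grip":-1},{"delta_pos":[0,0,0],"dr":[0,0,6],"grip":-1},{"delta_pos":[0,0,0],"dr":[0,0,6],"grip":-1},{"delta_pos":[0,0,0],"dr":[0,0,6],"grip":-1},{"delta_pos":[0,0,0],"dr":[0,0,6],"grip":-1}]'
python3 -m jog '[{"delta_pos":[0,0,0],"dr":[0,0,6],"grip":-1},{"delta_pos":[0,0,0],"dr":[0,0,6],"grip":-1},{"delta_pos":[0,0,0],"dr":[0,0,6],"grip":-1},{"delta_pos":[0,0,0],"dr":[0,0,6],"grip":-1},{"delta_pos":[0,0,0],"dr":[0,0,6],"grip":-1},{"delta_pos":[0,0,0],"dr":[0,0,6],"grip":-1},{"delta_pos":[0,0,0],"dr":[0,0,6],"grip":-1},{"delta_pos":[0,0,0],"dr":[0,0,0],"grip":-1},{"delta_pos":[0,0,0],"dr":[0,0,0],"grip":-1}]'
python3 -c "
from h import *
plan([*ch(-45,-64),.032],87.8);print(r.get_obs()['wrist_torque'],r.get_obs()['width']);arm('scene')"
```

```text
clock: 8.8
tcp_pos: [0.5524, -0.0292, 0.0343]
tcp_rot: [1.337, 2.842, 0.002]
force: [1.4, 1.5, 0.9]
width: 0.0121
clock: 9.7
tcp_pos: [0.5528, -0.0291, 0.0343]
tcp_rot: [2.26, 2.181, 0.003]
force: [2.2, 2.4, 2.2]
width: 0.0118
yaw 87.95 turn 0.15 shift mm [-1.  -1.   2.3] tilt 0.11 j7 0.37 t 9.7
[ 0.49270456 -0.326548   -0.04924213] 0.011800881542963236
scene arm px 142 latch deg 77.3 dist 0.033
```

```bash
python3 -m jog '[{"delta_pos":[0,0,0],"dr":[0,0,0],"grip":0},{"delta_pos":[0,0,0],"dr":[0,0,0],"grip":0},{"delta_pos":[0,0,0],"dr":[0,0,0],"grip":0},{"delta_pos":[0,0,0],"dr":[0,0,0],"grip":0},{"delta_pos":[0,0,0],"dr":[0,0,0],"grip":0},{"delta_pos":[0,0,-0.04],"dr":[0,0,0],"grip":0},{"delta_pos":[0,0,-0.05],"dr":[0,0,0],"grip":0},{"delta_pos":[0,0,-0.04],"dr":[0,0,0],"grip":0},{"delta_pos":[0,0,0],"dr":[0,0,0],"grip":0}]'
python3 - <<'E'
from h import *
s=load('w1')
b=p2w(s,207.8,249.4,.1)[:2];print('block ch mm',Rz(-CH[1])@(b-CH[0])*1000)
s=snap('wrist','w5')
h=cv2.cvtColor(s['image'],cv2.COLOR_BGR2HSV)
print('tags',{c:[(x[0],x[1]) for x in blobs(s,c,25)] for c in HUE})
plan([*ch(30,0),.09],87.8)
E
```

```text
clock: 10.65
tcp_pos: [0.5558, -0.0308, 0.1693]
tcp_rot: [2.259, 2.173, 0.014]
force: [0.2, -0.2, -0.0]
width: 0.0433
block ch mm [26.23446428  6.29528185]
tags {'red': [(array([335.4,  99.5]), 273), (array([383., 100.]), 294)], 'yellow': [(array([333.5, 151. ]), 260), (array([379., 151.]), 258), (array([149.3, 157. ]), 75), (array([138.2, 179.3]), 831), (array([273.1, 255.2]), 607), (array([190.9, 279.2]), 59), (array([168.9, 320.7]), 179), (array([386.1, 320.2]), 213)], 'blue': [(array([186.8, 289.2]), 28)], 'green': [(array([338.4,  43.9]), 298), (array([387.9,  44.2]), 309)]}
yaw 87.81 turn 0.01 shift mm [64.1 73.1 76.5] tilt 0.34 j7 0.24 t 10.7
```

View pics/w5.png

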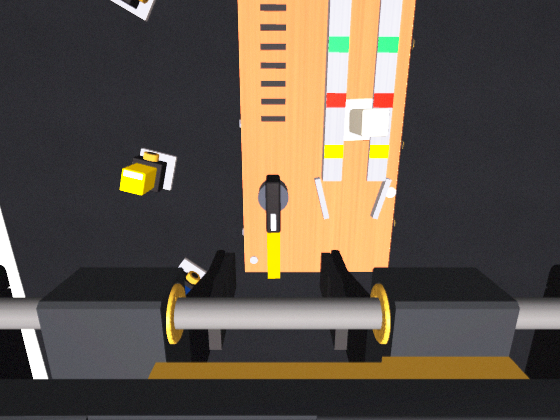

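The latch arm points at −y and the mouth is free. The block's top is near (376,122) and its foot spans (343–378, 98–140).

```bash
python3 - <<'E'
from h import *
s=load('w5')
o,th,sc,sp=fitch(s,[(-23,(333.5,151),(379,151)),(21,(335.4,99.5),(383,100)),(65,(338.4,43.9),(387.9,44.2))])
print(o,np.degrees(th),sc,sp)
f=lambda u,v,z:(Rz(-CH[1])@(p2w(s,u,v,z)[:2]-CH[0])*1000).round(1)
print('post top',f(376,122,.1),'foot corners',f(343,99,.038),f(344,140,.038),'latch bar far end',f(273,232,.088), 'lip far edges',f(324,180,.045),f(386,180,.045))
cv2.imwrite('pics/c6.png',cv2.resize(s['image'][80:200,310:410],None,fx=5,fy=5,interpolation=cv2.INTER_CUBIC))
E
```

```text
[0.59971162 0.03271691] -2.295875313010577 1.001243258037462 [np.float64(0.04120766690889667), np.float64(0.04139684781725983), np.float64(0.041225667779686344)]
post top [30.8  4.9] foot corners [17.5 22.3] [ 20.3 -13.4] latch bar far end [-44.9 -84.3] lip far edges [  2.3 -49.1] [ 59.9 -49.3]
```

View pics/c6.png

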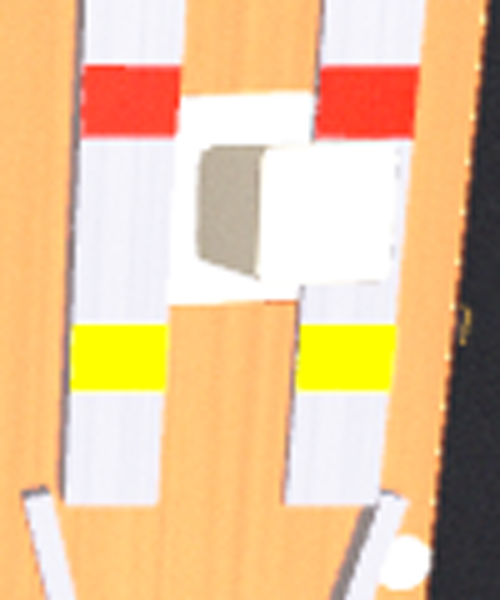

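```bash
sed -i "s/^CH=.*/CH=(np.array([.5996,.0326]),np.radians(-2.25))/" h.py; python3 -c "
from h import *
plan([*ch(30,4.5),.09],87.75)"
```

```text
yaw 87.81 turn 0.06 shift mm [69.  73.4 76.5] tilt 0.34 j7 0.24 t 10.7
```

```bash
python3 -m jog '[{"delta_pos":[0.023,0.025,0.01],"dr":[0,0,0],"grip":0.05},{"delta_pos":[0.023,0.024,0.02],"dr":[0,0,0],"grip":0.05},{"delta_pos":[0.023,0.024,0.03],"dr":[0,0,0],"grip":0.05},{"delta_pos":[0,0,0.017],"dr":[0,0,0],"grip":0.05},{"delta_pos":[0,0,0],"dr":[0,0,0],"grip":0.05},{"delta_pos":[0,0,0],"dr":[0,0,0],"grip":0.05}]'; python3 -c "
from h import *
plan([*ch(30,4.5),.034],87.75)"
```

```text
clock: 11.3
tcp_pos: [0.6262, 0.0347, 0.0862]
tcp_rot: [-2.265, -2.176, 0.004]
force: [-0.1, -0.7, 0.2]
width: 0.0457
yaw 87.69 turn -0.06 shift mm [ 1.4  3.5 52.2] tilt 0.15 j7 0.22 t 11.3
```

```bash
python3 -m jog '[{"delta_pos":[0.001,0.0035,0.018],"dr":[0,0,0],"grip":0.05},{"delta_pos":[0,0,0.018],"dr":[0,0,0],"grip":0.05},{"delta_pos":[0,0,0.016],"dr":[0,0,0],"grip":0.05},{"delta_pos":[0,0,0],"dr":[0,0,0],"grip":-0.6},{"delta_pos":[0,0,0],"dr":[0,0,0],"grip":-1},{"delta_pos":[0,0,0],"dr":[0,0,0],"grip":-1},{"delta_pos":[0,0,0],"dr":[0,0,0],"grip":-1},{"delta_pos":[0,0,0],"dr":[0,0,0],"grip":-1},{"delta_pos":[0,0,0],"dr":[0,0,0],"grip":-1}]' 15; python3 -c "
from h import *
plan([*ch(30,-118),.034],87.75)"
```

```text
clock: 12.2
tcp_pos: [0.6315, 0.037, 0.0357]
tcp_rot: [2.263, 2.178, 0.002]
force: [0.2, -1.1, 3.2]
width: 0.0201
yaw 87.8 turn 0.05 shift mm [-123.7   -1.7    1.7] tilt 0.07 j7 0.26 t 12.2
```

```bash
python3 -m jog '[{"delta_pos":[-0.012,-0.0015,0],"dr":[0,0,0],"grip":-1},{"delta_pos":[-0.012,0,0],"dr":[0,0,0],"grip":-1},{"delta_pos":[-0.012,0,0],"dr":[0,0,0],"grip":-1},{"delta_pos":[-0.012,0,0],"dr":[0,0,0],"grip":-1},{"delta_pos":[-0.012,0,0],"dr":[0,0,0],"grip":-1},{"delta_pos":[-0.012,0,0],"dr":[0,0,0],"grip":-1},{"delta_pos":[-0.012,0,0],"dr":[0,0,0],"grip":-1},{"delta_pos":[-0.012,0,0],"dr":[0,0,0],"grip":-1},{"delta_pos":[-0.012,0,0],"dr":[0,0,0],"grip":-1},{"delta_pos":[-0.012,0,0],"dr":[0,0,0],"grip":-1}]' 25
python3 -m jog '[{"delta_pos":[0,0,0],"dr":[0,0,0],"grip":-1},{"delta_pos":[0,0,0],"dr":[0,0,0],"grip":-1}]' 25
python3 -c "
from h import *
plan([*ch(30,-118),.034],87.75)"
```

```text
clock: 13.2
tcp_pos: [0.6254, -0.0832, 0.0357]
tcp_rot: [-2.264, -2.178, -0.003]
force: [0.5, 4.4, 6.1]
width: 0.0197
clock: 13.4
tcp_pos: [0.6249, -0.0867, 0.0357]
tcp_rot: [2.264, 2.173, -0.002]
force: [-0.8, -3.0, 6.4]
width: 0.0197
yaw 87.64 turn -0.11 shift mm [0.2 0.1 1.7] tilt 0.22 j7 0.44 t 13.4
```

```bash
python3 -m jog '[{"delta_pos":[0,0,-0.02],"dr":[0,0,0],"grip":-1},{"delta_pos":[0,0,-0.035],"dr":[0,0,0],"grip":-1},{"delta_pos":[0,0,-0.035],"dr":[0,0,0],"grip":-1},{"delta_pos":[0,0,-0.025],"dr":[0,0,0],"grip":-1},{"delta_pos":[0,0,0],"dr":[0,0,0],"grip":-1},{"delta_pos":[0,0,0],"dr":[0,0,0],"grip":-1}]'
python3 -c "
from h import *
s=load('w1')
w=np.array([p2w(s,*q,.045)[:2] for q in [(405,112),(494,147),(452,226),(367,193)]]);print(w.mean(0),np.linalg.norm(np.roll(w,-1,0)-w,axis=1))
print(r.get_obs()['width']);plan([.529,.346,.15],87.75)"
```

```text
clock: 14.0
tcp_pos: [0.624, -0.0834, 0.1492]
tcp_rot: [-2.264, -2.177, 0.002]
force: [0.4, 0.4, -1.5]
width: 0.0198
[0.5301191  0.34798201] [0.1372859  0.12360226 0.13987026 0.12065207]
0.019779138621642246
yaw 87.76 turn 0.01 shift mm [ 425.3 -111.8   -0.8] tilt 0.07 j7 0.36 t 14.0
```

```bash
python3 -m jog '[{"delta_pos":[0.02,-0.006,0],"dr":[0,0,0],"grip":-1},{"delta_pos":[0.045,-0.012,0],"dr":[0,0,0],"grip":-1},{"delta_pos":[0.045,-0.012,0],"dr":[0,0,0],"grip":-1},{"delta_pos":[0.045,-0.012,0],"dr":[0,0,0],"grip":-1},{"delta_pos":[0.045,-0.012,0],"dr":[0,0,0],"grip":-1},{"delta_pos":[0.045,-0.012,0],"dr":[0,0,0],"grip":-1},{"delta_pos":[0.045,-0.012,0],"dr":[0,0,0],"grip":-1},{"delta_pos":[0.045,-0.012,0],"dr":[0,0,0],"grip":-1},{"delta_pos":[0.045,-0.012,0],"dr":[0,0,0],"grip":-1},{"delta_pos":[0.045,-0.01,0],"dr":[0,0,0],"grip":-1}]'
python3 -m jog '[{"delta_pos":[0,0,0],"dr":[0,0,0],"grip":-1},{"delta_pos":[0,0,0],"dr":[0,0,0],"grip":-1},{"delta_pos":[0,0,0],"dr":[0,0,0],"grip":-1}]'
python3 -c "
from h import *
plan([.529,.347,.015],87.75)"
```

```text
clock: 15.0
tcp_pos: [0.5272, 0.347, 0.1475]
tcp_rot: [-2.264, -2.178, 0.007]
force: [0.7, -0.8, -0.0]
width: 0.0202
clock: 15.3
tcp_pos: [0.5291, 0.3439, 0.1485]
tcp_rot: [2.265, 2.175, -0.005]
force: [-0.2, -0.2, -0.3]
width: 0.0197
yaw 87.68 turn -0.07 shift mm [  3.1  -0.2 133.5] tilt 0.19 j7 -0.37 t 15.3
```

```bash
python3 -m jog '[{"delta_pos":[0.003,0,0.03],"dr":[0,0,0],"grip":-1},{"delta_pos":[0,0,0.04],"dr":[0,0,0],"grip":-1},{"delta_pos":[0,0,0.035],"dr":[0,0,0],"grip":-1},{"delta_pos":[0,0,0.015],"dr":[0,0,0],"grip":-1},{"delta_pos":[0,0,0.01],"dr":[0,0,0],"grip":-1},{"delta_pos":[0,0,0],"dr":[0,0,0],"grip":-1},{"delta_pos":[0,0,0],"dr":[0,0,0],"grip":0.2},{"delta_pos":[0,0,0],"dr":[0,0,0],"grip":0.2},{"delta_pos":[0,0,0],"dr":[0,0,0],"grip":0.2},{"delta_pos":[0,0,0],"dr":[0,0,0],"grip":0.2}]'
python3 -m jog '[{"delta_pos":[0,0,0],"dr":[0,0,0],"grip":0.2},{"delta_pos":[0,0,-0.04],"dr":[0,0,0],"grip":0.2},{"delta_pos":[0,0,-0.05],"dr":[0,0,0],"grip":0.2},{"delta_pos":[0,0,-0.05],"dr":[0,0,0],"grip":0.2},{"delta_pos":[0,0,-0.05],"dr":[0,0,0],"grip":0.2},{"delta_pos":[0,0,-0.02],"dr":[0,0,0],"grip":0.2},{"delta_pos":[0,0,0],"dr":[0,0,0],"grip":0.2}]'
python3 - <<'E'
from h import *
plan([.46,-.12,.22],87.75)
s=snap('top','t6')
cv2.imwrite('pics/c7.png',cv2.resize(s['image'][140:260,150:410],None,fx=3,fy=3,interpolation=cv2.INTER_CUBIC))
E
```

```text
clock: 16.3
tcp_pos: [0.5298, 0.3497, 0.0209]
tcp_rot: [-2.263, -2.179, -0.003]
force: [-0.0, -0.0, -1.6]
width: 0.044
clock: 17.0
tcp_pos: [0.5315, 0.35, 0.2343]
tcp_rot: [2.263, 2.178, 0.013]
force: [-0.6, 0.2, 1.5]
width: 0.0523
yaw 87.8 turn 0.05 shift mm [-472.5  -53.    14.3] tilt 0.46 j7 -0.42 t 17.0
```

View pics/c7.png

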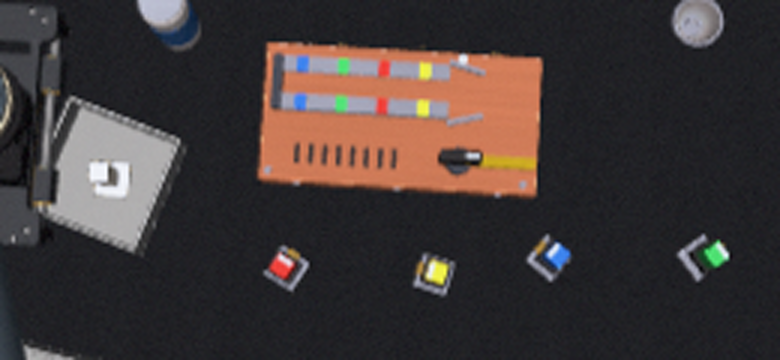

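The block stands upright in the bin and all four modules are unchanged. Next is the blue module.

```bash
cat >> h.py <<'E'
def module(c,name='wrist',save=None):  # near-nadir view of a module: centre (world), yaw of socket (deg), size check
    s=snap(name,save);im=s['image'];b=max(blobs(s,c,60,S=100,V=60),key=lambda b:b[1]);hsv=cv2.cvtColor(im,cv2.COLOR_BGR2HSV)
    m=(hsv[...,2]>85).astype(np.uint8);n,l,st,ce=cv2.connectedComponentsWithStats(m,connectivity=4)
    u,v=b[0].astype(int);k=l[v,u];q=(l==k).astype(np.uint8)
    pts=cv2.findNonZero(q).reshape(-1,2);P=np.array([p2w(s,a,d,.068)[:2] for a,d in pts],np.float32)*1000
    (cx,cy),(w,h),an=cv2.minAreaRect(P);W=P[(hsv[pts[:,1],pts[:,0],1]<70)]
    d=W.mean(0)-[cx,cy];psi=np.degrees(np.arctan2(d[1],d[0]));psi2=an+90*round((psi-an)/90)
    print(c,'px',b[0],'centre',(cx,cy),'size',(w,h),'white dir',psi.round(1),'yaw',round(psi2,2),'nwhite',len(W));return np.array([cx,cy])/1000,psi2
E
python3 -c "
from h import *
plan([.446,-.208,.13],87.75)"
```

```text
yaw 87.81 turn 0.06 shift mm [-560.4  -62.1  101.5] tilt 0.19 j7 -0.42 t 17.1
```

```bash
python3 -m jog '[{"delta_pos":[-0.048,-0.005,0],"dr":[0,0,0],"grip":0.2},{"delta_pos":[-0.048,-0.005,0],"dr":[0,0,0],"grip":0.2},{"delta_pos":[-0.048,-0.005,0],"dr":[0,0,0],"grip":0.2},{"delta_pos":[-0.048,-0.005,0],"dr":[0,0,0],"grip":0.2},{"delta_pos":[-0.048,-0.005,0],"dr":[0,0,0],"grip":0.2},{"delta_pos":[-0.048,-0.005,0],"dr":[0,0,0],"grip":0.2},{"delta_pos":[-0.048,-0.005,0],"dr":[0,0,0],"grip":0.2},{"delta_pos":[-0.048,-0.005,0],"dr":[0,0,0],"grip":0.2},{"delta_pos":[-0.046,-0.005,0],"dr":[0,0,0],"grip":0.2},{"delta_pos":[-0.046,-0.005,0],"dr":[0,0,0],"grip":0.2}]'
python3 -m jog '[{"delta_pos":[-0.04,-0.006,0.02],"dr":[0,0,0],"grip":0.2},{"delta_pos":[-0.04,-0.006,0.02],"dr":[0,0,0],"grip":0.2},{"delta_pos":[0,0,0.03],"dr":[0,0,0],"grip":0.2},{"delta_pos":[0,0,0.03],"dr":[0,0,0],"grip":0.2},{"delta_pos":[0,0,0],"dr":[0,0,0],"grip":0.2},{"delta_pos":[0,0,0],"dr":[0,0,0],"grip":0.2}]'
python3 -c "
from h import *
c,p=module('blue',save='w7');plan([*c,.06],p+90)
s=load('w7');cv2.imwrite('pics/c8.png',s['image'])"
```

```text
clock: 18.05
tcp_pos: [0.4593, -0.1256, 0.2285]
tcp_rot: [-2.261, -2.178, 0.002]
force: [0.9, -0.2, 0.4]
width: 0.0526
clock: 18.65
tcp_pos: [0.4452, -0.2038, 0.1293]
tcp_rot: [-2.263, -2.177, 0.003]
force: [0.5, -0.3, -0.4]
width: 0.0522
blue px [283.5 121.2] centre (452.22857666015625, -132.353515625) size (20.107851028442383, 20.033416748046875) white dir 49.2 yaw 49.72 nwhite 171
yaw 87.81 turn -51.91 shift mm [41.8 58.6 70.2] tilt 0.03 j7 0.67 t 18.7
```

View pics/c8.png

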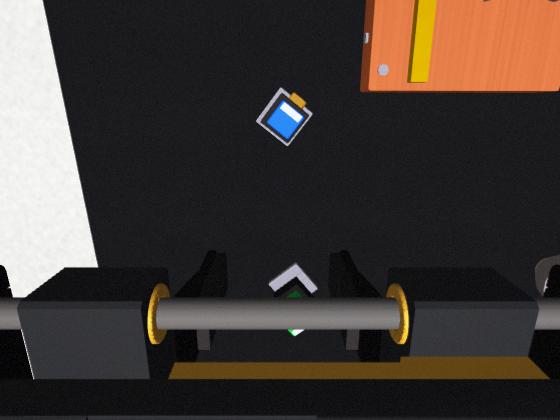

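```bash
python3 -m jog '[{"delta_pos":[0,0,0],"dr":[0,0,-7.4],"grip":0.2},{"delta_pos":[0,0,0],"dr":[0,0,-7.4],"grip":0.2},{"delta_pos":[0,0,0],"dr":[0,0,-7.4],"grip":0.2},{"delta_pos":[0,0,0],"dr":[0,0,-7.4],"grip":0.2},{"delta_pos":[0,0,0],"dr":[0,0,-7.4],"grip":0.2},{"delta_pos":[0,0,0],"dr":[0,0,-7.4],"grip":0.2},{"delta_pos":[0,0,0],"dr":[0,0,-7.5],"grip":0.2},{"delta_pos":[0.021,0.029,0.03],"dr":[0,0,0],"grip":0.2},{"delta_pos":[0.021,0.029,0.03],"dr":[0,0,0],"grip":0.2},{"delta_pos":[0,0,0],"dr":[0,0,0],"grip":0.2}]'
python3 -m jog '[{"delta_pos":[0,0,0],"dr":[0,0,0],"grip":0.2},{"delta_pos":[0,0,0],"dr":[0,0,0],"grip":0.2}]'
python3 -c "
from h import *
plan([.4522,-.1324,.012],139.72)"
```

```text
clock: 19.7
tcp_pos: [0.4504, -0.1269, 0.0682]
tcp_rot: [-1.068, -2.948, -0.002]
force: [-0.5, 0.2, -0.0]
width: 0.0523
clock: 19.9
tcp_pos: [0.453, -0.1335, 0.0714]
tcp_rot: [1.082, 2.946, 0.001]
force: [0.3, -0.5, 0.2]
width: 0.0523
yaw 139.68 turn -0.04 shift mm [ 1.3  0.4 59.4] tilt 0.19 j7 1.38 t 19.9
```

```bash
python3 -m jog '[{"delta_pos":[0.001,0,0.02],"dr":[0,0,0],"grip":0.2},{"delta_pos":[0,0,0.02],"dr":[0,0,0],"grip":0.2},{"delta_pos":[0,0,0.018],"dr":[0,0,0],"grip":0.2},{"delta_pos":[0,0,0],"dr":[0,0,0],"grip":0.2},{"delta_pos":[0,0,0],"dr":[0,0,0],"grip":-0.8},{"delta_pos":[0,0,0],"dr":[0,0,0],"grip":-1},{"delta_pos":[0,0,0],"dr":[0,0,0],"grip":-1},{"delta_pos":[0,0,0],"dr":[0,0,0],"grip":-1},{"delta_pos":[0,0,0],"dr":[0,0,0],"grip":-1},{"delta_pos":[0,0,0],"dr":[0,0,0],"grip":-1}]' 30
python3 -c "
from h import *
plan([.4522,-.1324,.013],139.72);plan([*ch(30,-118),.11],87.75);print(r.get_obs()['width'])"
```

```text
clock: 20.9
tcp_pos: [0.4512, -0.1318, 0.0122]
tcp_rot: [1.082, 2.949, 0.001]
force: [0.1, 0.9, 3.6]
width: 0.0199
yaw 139.72 turn -0.0 shift mm [-1.1  0.2 -0.8] tilt 0.04 j7 1.48 t 20.9
yaw 139.72 turn 51.97 shift mm [ 52.1 171.8 -97.8] tilt 0.04 j7 1.48 t 20.9
0.01992280713315979
```

```bash
python3 -m jog '[{"delta_pos":[0,0,-0.02],"dr":[0,0,0],"grip":-1},{"delta_pos":[0,0,-0.04],"dr":[0,0,0],"grip":-1},{"delta_pos":[0,0,-0.04],"dr":[0,0,0],"grip":-1},{"delta_pos":[0,0,0],"dr":[0,0,7.4],"grip":-1},{"delta_pos":[0,0,0],"dr":[0,0,7.4],"grip":-1},{"delta_pos":[0,0,0],"dr":[0,0,7.4],"grip":-1},{"delta_pos":[0,0,0],"dr":[0,0,7.4],"grip":-1},{"delta_pos":[0,0,0],"dr":[0,0,7.4],"grip":-1},{"delta_pos":[0,0,0],"dr":[0,0,7.4],"grip":-1},{"delta_pos":[0,0,0],"dr":[0,0,7.5],"grip":-1}]'
python3 -m jog '[{"delta_pos":[0.008,0.034,0],"dr":[0,0,0],"grip":-1},{"delta_pos":[0.011,0.034,0],"dr":[0,0,0],"grip":-1},{"delta_pos":[0.011,0.034,0],"dr":[0,0,0],"grip":-1},{"delta_pos":[0.011,0.034,0],"dr":[0,0,0],"grip":-1},{"delta_pos":[0.011,0.034,0],"dr":[0,0,0],"grip":-1},{"delta_pos":[0,0,0],"dr":[0,0,0],"grip":-1},{"delta_pos":[0,0,0],"dr":[0,0,0],"grip":-1},{"delta_pos":[0,0,0],"dr":[0,0,0],"grip":-1}]'
python3 -c "
from h import *
plan([*ch(30,-117),.046],87.75);print(r.get_obs()['width'])"
```

```text
clock: 21.9
tcp_pos: [0.4504, -0.1317, 0.1117]
tcp_rot: [-2.269, -2.172, 0.0]
force: [0.5, -0.9, -1.5]
width: 0.0191
clock: 22.7
tcp_pos: [0.6213, -0.0871, 0.1115]
tcp_rot: [-2.264, -2.176, 0.002]
force: [-0.1, -0.3, -1.4]
width: 0.0197
yaw 87.73 turn -0.02 shift mm [ 1.8  3.6 65.5] tilt 0.1 j7 0.47 t 22.7
0.019725182395572735
```

```bash
python3 -m jog '[{"delta_pos":[0.002,0.0035,0.02],"dr":[0,0,0],"grip":-1},{"delta_pos":[0,0,0.02],"dr":[0,0,0],"grip":-1},{"delta_pos":[0,0,0.015],"dr":[0,0,0],"grip":-1},{"delta_pos":[0,0,0.01],"dr":[0,0,0],"grip":-1},{"delta_pos":[0,0,0],"dr":[0,0,0],"grip":-1},{"delta_pos":[0,0,0],"dr":[0,0,0],"grip":-1}]'
python3 -c "
from h import *
plan([*ch(30,110.1),.0455],87.75);print(r.get_obs()['width'])"
```

```text
clock: 23.3
tcp_pos: [0.6264, -0.085, 0.0474]
tcp_rot: [2.264, 2.178, 0.001]
force: [-0.2, -0.9, -1.2]
width: 0.0198
yaw 87.77 turn 0.02 shift mm [226.6  -1.4   1.9] tilt 0.03 j7 0.52 t 23.3
0.019780808655953084
```

```bash
python3 -m jog '[{"delta_pos":[0.01,-0.0014,0.0015],"dr":[0,0,0],"grip":-1},{"delta_pos":[0.012,0,0],"dr":[0,0,0],"grip":-1},{"delta_pos":[0.012,0,0],"dr":[0,0,0],"grip":-1},{"delta_pos":[0.012,0,0],"dr":[0,0,0],"grip":-1},{"delta_pos":[0.012,0,0],"dr":[0,0,0],"grip":-1},{"delta_pos":[0.012,0,0],"dr":[0,0,0],"grip":-1},{"delta_pos":[0.012,0,0],"dr":[0,0,0],"grip":-1},{"delta_pos":[0.012,0,0],"dr":[0,0,0],"grip":-1},{"delta_pos":[0,0,0],"dr":[0,0,0],"grip":-1},{"delta_pos":[0,0,0],"dr":[0,0,0],"grip":-1}]'
python3 -c "
from h import *
plan([*ch(30,110.1),.0455],87.75);print(r.get_obs()['width'])"
```

```text
clock: 24.3
tcp_pos: [0.6285, 0.0094, 0.0454]
tcp_rot: [2.263, 2.179, -0.0]
force: [0.4, 0.1, -1.3]
width: 0.0198
yaw 87.83 turn 0.08 shift mm [ 1.322e+02  2.000e-01 -1.000e-01] tilt 0.02 j7 0.38 t 24.3
0.019760292409103812
```

Inside the track with no side force, so I slide on to the blue tags.

```bash
python3 -m jog '[{"delta_pos":[0.0145,0,0],"dr":[0,0,0],"grip":-1},{"delta_pos":[0.0145,0,0],"dr":[0,0,0],"grip":-1},{"delta_pos":[0.0145,0,0],"dr":[0,0,0],"grip":-1},{"delta_pos":[0.0145,0,0],"dr":[0,0,0],"grip":-1},{"delta_pos":[0.0145,0,0],"dr":[0,0,0],"grip":-1},{"delta_pos":[0.0145,0,0],"dr":[0,0,0],"grip":-1},{"delta_pos":[0.0145,0,0],"dr":[0,0,0],"grip":-1},{"delta_pos":[0.0145,0,0],"dr":[0,0,0],"grip":-1},{"delta_pos":[0.0145,0,0],"dr":[0,0,0],"grip":-1},{"delta_pos":[0.0015,0,0.001],"dr":[0,0,0],"grip":-1}]'
python3 -m jog '[{"delta_pos":[0,0,0],"dr":[0,0,0],"grip":-1},{"delta_pos":[0,0,0],"dr":[0,0,0],"grip":-1}]'
python3 -c "
from h import *
plan([*ch(30,110.1),.0455],87.75);print(r.get_obs()['width'],r.get_obs()['force'])"
```

```text
clock: 25.3
tcp_pos: [0.6337, 0.1444, 0.0443]
tcp_rot: [-2.259, -2.182, -0.001]
force: [0.2, 3.1, 7.0]
width: 0.0199
clock: 25.5
tcp_pos: [0.6334, 0.1401, 0.0444]
tcp_rot: [2.265, 2.177, -0.001]
force: [0.2, -0.4, -1.4]
width: 0.0198
yaw 87.73 turn -0.02 shift mm [ 1.4  0.4 -1.1] tilt 0.05 j7 0.17 t 25.5
0.01982915287843439 [ 0.20832519 -0.38775102 -1.37292286]
```

```bash
sed -i "s/def module(c,name='wrist',save=None)/def module(c,name='wrist',save=None,zt=.068)/; s/a,d,.068)/a,d,zt)/" h.py
python3 -m jog '[{"delta_pos":[0.0014,0,0],"dr":[0,0,0],"grip":-1},{"delta_pos":[0,0,0],"dr":[0,0,0],"grip":-1},{"delta_pos":[0,0,0],"dr":[0,0,0],"grip":0.2},{"delta_pos":[0,0,0],"dr":[0,0,0],"grip":0.2},{"delta_pos":[0,0,0],"dr":[0,0,0],"grip":0.2},{"delta_pos":[0,0,0],"dr":[0,0,0],"grip":0.2},{"delta_pos":[0,0,-0.035],"dr":[0,0,0],"grip":0.2},{"delta_pos":[0,0,-0.04],"dr":[0,0,0],"grip":0.2},{"delta_pos":[0,0,-0.04],"dr":[0,0,0],"grip":0.2}]'
python3 -m jog '[{"delta_pos":[-0.04,0,0],"dr":[0,0,0],"grip":0.2},{"delta_pos":[-0.04,0,0],"dr":[0,0,0],"grip":0.2},{"delta_pos":[0,0,0],"dr":[0,0,0],"grip":0.2},{"delta_pos":[0,0,0],"dr":[0,0,0],"grip":0.2}]'
python3 -c "
from h import *
c,p=module('blue',save='w8',zt=.1);print('want',ch(30,109),'ch mm',Rz(-CH[1])@(c-CH[0])*1000)
s=load('w8');g=blobs(s,'blue',20);print(g);print([p2w(s,*b[0],.045) for b in g])
plan([.45,-.369,.16],87.75)"
```

```text
clock: 26.4
tcp_pos: [0.6333, 0.1425, 0.1605]
tcp_rot: [-2.264, -2.178, 0.001]
force: [0.4, 0.3, 0.2]
width: 0.0518
clock: 26.8
tcp_pos: [0.6305, 0.0614, 0.1598]
tcp_rot: [-2.267, -2.175, -0.001]
force: [-0.4, 0.7, -0.2]
width: 0.0524
blue px [275.4 108.3] centre (633.0068359375, 140.3504180908203) size (19.270761489868164, 20.13924789428711) white dir -1.7 yaw -2.44 nwhite 168
want [0.63385619 0.14033817] ch mm [ 29.15081892 108.97889265]
[(array([275.4, 108.4]), 688, (263, 94, 30, 30)), (array([252.5, 108.1]), 240, (245, 101, 16, 16)), (array([308.1, 107.9]), 149, (303, 101, 11, 15))]
[array([0.63105965, 0.14046701, 0.045     ]), array([0.61174243, 0.14153436, 0.045     ]), array([0.65866695, 0.13969384, 0.045     ])]
yaw 87.8 turn 0.05 shift mm [-439.  -163.4   -0.6] tilt 0.06 j7 0.21 t 26.9
```

Blue rests at y = 109.0 mm with yaw within 0.2°. Now the green module.

```bash
python3 -m jog '[{"delta_pos":[-0.044,-0.0163,0],"dr":[0,0,0],"grip":0.2},{"delta_pos":[-0.044,-0.0163,0],"dr":[0,0,0],"grip":0.2},{"delta_pos":[-0.044,-0.0163,0],"dr":[0,0,0],"grip":0.2},{"delta_pos":[-0.044,-0.0163,0],"dr":[0,0,0],"grip":0.2},{"delta_pos":[-0.044,-0.0163,0],"dr":[0,0,0],"grip":0.2},{"delta_pos":[-0.044,-0.0163,0],"dr":[0,0,0],"grip":0.2},{"delta_pos":[-0.044,-0.0163,0],"dr":[0,0,0],"grip":0.2},{"delta_pos":[-0.044,-0.0163,0],"dr":[0,0,0],"grip":0.2},{"delta_pos":[-0.044,-0.0163,0],"dr":[0,0,0],"grip":0.2},{"delta_pos":[-0.043,-0.0163,0],"dr":[0,0,0],"grip":0.2}]'
python3 -m jog '[{"delta_pos":[0,0,0.03],"dr":[0,0,0],"grip":0.2},{"delta_pos":[0,0,0],"dr":[0,0,0],"grip":0.2},{"delta_pos":[0,0,0],"dr":[0,0,0],"grip":0.2}]'
python3 -c "
from h import *
c,p=module('green',save='w9');plan([*c,.07],p+90);print(c,p)"
```

```text
clock: 27.85
tcp_pos: [0.4515, -0.3699, 0.1592]
tcp_rot: [-2.26, -2.182, -0.001]
force: [0.6, 0.1, -0.2]
width: 0.0519
clock: 28.15
tcp_pos: [0.452, -0.3678, 0.1288]
tcp_rot: [-2.259, -2.18, -0.0]
force: [1.4, -0.4, -0.3]
width: 0.0523
green px [279.1 119.6] centre (455.68548583984375, -297.7247619628906) size (20.032594680786133, 20.00440216064453) white dir -53.6 yaw -53.05 nwhite 164
yaw 88.0 turn 51.05 shift mm [ 44.9 -54.4  59.6] tilt 0.04 j7 1.01 t 28.2
[ 0.45568549 -0.29772476] -53.048667907714844
```

```bash
python3 -m jog '[{"delta_pos":[0,0,0],"dr":[0,0,7.3],"grip":0.2},{"delta_pos":[0,0,0],"dr":[0,0,7.3],"grip":0.2},{"delta_pos":[0,0,0],"dr":[0,0,7.3],"grip":0.2},{"delta_pos":[0,0,0],"dr":[0,0,7.3],"grip":0.2},{"delta_pos":[0,0,0],"dr":[0,0,7.3],"grip":0.2},{"delta_pos":[0,0,0],"dr":[0,0,7.3],"grip":0.2},{"delta_pos":[0,0,0],"dr":[0,0,7.3],"grip":0.2},{"delta_pos":[0.0225,-0.027,0.03],"dr":[0,0,0],"grip":0.2},{"delta_pos":[0.0225,-0.027,0.03],"dr":[0,0,0],"grip":0.2},{"delta_pos":[0,0,0],"dr":[0,0,0],"grip":0.2}]'
python3 -m jog '[{"delta_pos":[0,0,0],"dr":[0,0,0],"grip":0.2},{"delta_pos":[0,0,0],"dr":[0,0,0],"grip":0.2}]'
python3 -c "
from h import *
plan([.4557,-.2977,.012],36.95)"
```

```text
clock: 29.2
tcp_pos: [0.4552, -0.2907, 0.0661]
tcp_rot: [-2.968, -1.001, 0.004]
force: [0.3, -0.2, 0.2]
width: 0.0524
clock: 29.4
tcp_pos: [0.4561, -0.3002, 0.0708]
tcp_rot: [2.979, 0.991, 0.003]
force: [-0.8, 0.4, -0.6]
width: 0.052
yaw 36.79 turn -0.16 shift mm [ 1.1 -2.2 58.8] tilt 0.17 j7 0.25 t 29.4
```

```bash
python3 -m jog '[{"delta_pos":[0.0015,-0.002,0.02],"dr":[0,0,0],"grip":0.2},{"delta_pos":[0,0,0.02],"dr":[0,0,0],"grip":0.2},{"delta_pos":[0,0,0.018],"dr":[0,0,0],"grip":0.2},{"delta_pos":[0,0,0],"dr":[0,0,0],"grip":0.2},{"delta_pos":[0,0,0],"dr":[0,0,0],"grip":-0.8},{"delta_pos":[0,0,0],"dr":[0,0,0],"grip":-1},{"delta_pos":[0,0,0],"dr":[0,0,0],"grip":-1},{"delta_pos":[0,0,0],"dr":[0,0,0],"grip":-1},{"delta_pos":[0,0,0],"dr":[0,0,0],"grip":-1},{"delta_pos":[0,0,0],"dr":[0,0,0],"grip":-1}]' 30
python3 -c "
from h import *
plan([.4557,-.2977,.013],36.95);plan([*ch(30,-118),.112],87.75);print(r.get_obs()['width'])"
```

```text
clock: 30.4
tcp_pos: [0.455, -0.2972, 0.0117]
tcp_rot: [2.981, 0.989, 0.001]
force: [-0.4, 0.6, 1.6]
width: 0.02
yaw 36.71 turn -0.24 shift mm [ 0.3  0.9 -1.3] tilt 0.04 j7 0.32 t 30.4
yaw 36.71 turn -51.04 shift mm [ 217.2  161.6 -100.3] tilt 0.04 j7 0.32 t 30.4
0.02004895024868964
```

```bash
python3 -m jog '[{"delta_pos":[0,0,-0.02],"dr":[0,0,0],"grip":-1},{"delta_pos":[0,0,-0.04],"dr":[0,0,0],"grip":-1},{"delta_pos":[0,0,-0.04],"dr":[0,0,0],"grip":-1},{"delta_pos":[0,0,0],"dr":[0,0,-7.3],"grip":-1},{"delta_pos":[0,0,0],"dr":[0,0,-7.3],"grip":-1},{"delta_pos":[0,0,0],"dr":[0,0,-7.3],"grip":-1},{"delta_pos":[0,0,0],"dr":[0,0,-7.3],"grip":-1},{"delta_pos":[0,0,0],"dr":[0,0,-7.3],"grip":-1},{"delta_pos":[0,0,0],"dr":[0,0,-7.3],"grip":-1},{"delta_pos":[0,0,0],"dr":[0,0,-7.3],"grip":-1}]'
python3 -m jog '[{"delta_pos":[0.031,0.023,0],"dr":[0,0,0],"grip":-1},{"delta_pos":[0.031,0.023,0],"dr":[0,0,0],"grip":-1},{"delta_pos":[0.031,0.023,0],"dr":[0,0,0],"grip":-1},{"delta_pos":[0.031,0.023,0],"dr":[0,0,0],"grip":-1},{"delta_pos":[0.031,0.023,0],"dr":[0,0,0],"grip":-1},{"delta_pos":[0.031,0.023,0],"dr":[0,0,0],"grip":-1},{"delta_pos":[0.031,0.023,0],"dr":[0,0,0],"grip":-1},{"delta_pos":[0,0,0],"dr":[0,0,0],"grip":-1},{"delta_pos":[0,0,0],"dr":[0,0,0],"grip":-1},{"delta_pos":[0,0,0],"dr":[0,0,0],"grip":-1}]'
python3 -c "
from h import *
plan([*ch(30,-118),.045],87.75);print(r.get_obs()['width'])"
```

```text
clock: 31.4
tcp_pos: [0.4542, -0.2966, 0.1111]
tcp_rot: [-2.257, -2.184, 0.0]
force: [-1.0, -0.2, -0.6]
width: 0.0198
clock: 32.4
tcp_pos: [0.6227, -0.0876, 0.1112]
tcp_rot: [-2.265, -2.176, 0.002]
force: [0.3, -0.4, -2.0]
width: 0.0202
yaw 87.69 turn -0.06 shift mm [ 1.2  2.2 66.2] tilt 0.08 j7 0.49 t 32.4
0.020151576891470898
```

```bash
python3 -m jog '[{"delta_pos":[0.001,0.0022,0.02],"dr":[0,0,0],"grip":-1},{"delta_pos":[0,0,0.02],"dr":[0,0,0],"grip":-1},{"delta_pos":[0,0,0.015],"dr":[0,0,0],"grip":-1},{"delta_pos":[0,0,0.0105],"dr":[0,0,0],"grip":-1},{"delta_pos":[0,0,0],"dr":[0,0,0],"grip":-1},{"delta_pos":[0,0,0],"dr":[0,0,0],"grip":-1}]'
python3 -m jog '[{"delta_pos":[0.01,0,0],"dr":[0,0,0],"grip":-1},{"delta_pos":[0.012,0,0],"dr":[0,0,0],"grip":-1},{"delta_pos":[0.01,0,0],"dr":[0,0,0],"grip":-1},{"delta_pos":[0,0,0],"dr":[0,0,0],"grip":-1},{"delta_pos":[0,0,0],"dr":[0,0,0],"grip":-1}]'
python3 -c "
from h import *
plan([*ch(30,64.7),.045],87.75);print(r.get_obs()['width'],r.get_obs()['force'])"
```

```text
clock: 33.0
tcp_pos: [0.6262, -0.086, 0.0463]
tcp_rot: [2.264, 2.177, 0.0]
force: [-0.4, -0.3, -0.7]
width: 0.0195
clock: 33.5
tcp_pos: [0.6274, -0.0527, 0.046]
tcp_rot: [2.262, 2.18, 0.0]
force: [0.7, 0.5, -1.0]
width: 0.0196
yaw 87.89 turn 0.14 shift mm [148.8  -1.1   1. ] tilt 0.01 j7 0.5 t 33.5
0.019552726879317688 [ 0.68380451  0.54286459 -0.97758953]
```

```bash
python3 -m jog '[{"delta_pos":[0.012,-0.001,0.0008],"dr":[0,0,0.1],"grip":-1},{"delta_pos":[0.012,0,0],"dr":[0,0,0],"grip":-1},{"delta_pos":[0.012,0,0],"dr":[0,0,0],"grip":-1},{"delta_pos":[0.012,0,0],"dr":[0,0,0],"grip":-1},{"delta_pos":[0.012,0,0],"dr":[0,0,0],"grip":-1},{"delta_pos":[0.012,0,0],"dr":[0,0,0],"grip":-1},{"delta_pos":[0,0,0],"dr":[0,0,0],"grip":-1}]'
python3 -m jog '[{"delta_pos":[0.013,0,0],"dr":[0,0,0],"grip":-1},{"delta_pos":[0.013,0,0],"dr":[0,0,0],"grip":-1},{"delta_pos":[0.013,0,0],"dr":[0,0,0],"grip":-1},{"delta_pos":[0.013,0,0],"dr":[0,0,0],"grip":-1},{"delta_pos":[0.013,0,0],"dr":[0,0,0],"grip":-1},{"delta_pos":[0.0085,0,0],"dr":[0,0,0],"grip":-1},{"delta_pos":[0.003,0,0],"dr":[0,0,0],"grip":-1},{"delta_pos":[0,0,0],"dr":[0,0,0],"grip":-1},{"delta_pos":[0,0,0],"dr":[0,0,0],"grip":-1}]'
python3 -c "
from h import *
plan([*ch(30,64.7),.045],87.75);print(r.get_obs()['width'],r.get_obs()['force'])"
```

```text
clock: 34.2
tcp_pos: [0.6293, 0.0217, 0.0448]
tcp_rot: [-2.261, -2.18, -0.001]
force: [0.0, -0.0, -2.0]
width: 0.0199
clock: 35.1
tcp_pos: [0.6322, 0.0941, 0.0452]
tcp_rot: [2.266, 2.175, -0.0]
force: [-0.7, -0.5, -1.0]
width: 0.0201
yaw 87.65 turn -0.1 shift mm [ 1.9 -0.2  0.2] tilt 0.03 j7 0.26 t 35.1
0.02010595602182652 [-0.66291508 -0.45785589 -1.00308796]
```

```bash
python3 -m jog '[{"delta_pos":[0.0019,0,0.001],"dr":[0,0,0],"grip":-1},{"delta_pos":[0,0,0],"dr":[0,0,0],"grip":-1},{"delta_pos":[0,0,0],"dr":[0,0,0],"grip":0.2},{"delta_pos":[0,0,0],"dr":[0,0,0],"grip":0.2},{"delta_pos":[0,0,0],"dr":[0,0,0],"grip":0.2},{"delta_pos":[0,0,0],"dr":[0,0,0],"grip":0.2},{"delta_pos":[0,0,-0.035],"dr":[0,0,0],"grip":0.2},{"delta_pos":[0,0,-0.04],"dr":[0,0,0],"grip":0.2},{"delta_pos":[0,0,-0.04],"dr":[0,0,0],"grip":0.2}]'
python3 -m jog '[{"delta_pos":[-0.04,0,0],"dr":[0,0,0],"grip":0.2},{"delta_pos":[-0.04,0,0],"dr":[0,0,0],"grip":0.2},{"delta_pos":[0,0,0],"dr":[0,0,0],"grip":0.2},{"delta_pos":[0,0,0],"dr":[0,0,0],"grip":0.2}]'
python3 -c "
from h import *
c,p=module('green',save='w10',zt=.1);print('ch mm',Rz(-CH[1])@(c-CH[0])*1000)
plan([.433,.07,.13],87.75);print([b for b in blobs(snap('top'),'red',8)],p2w(snap('top'),0,0,0)[:1])
t=snap('top')
for q in('red','yellow'):
  for b in blobs(t,q,8):print(q,b[0],b[1],p2w(t,*b[0],.06)[:2].round(3))
"
```

```text
clock: 36.0
tcp_pos: [0.632, 0.0966, 0.1602]
tcp_rot: [-2.266, -2.176, 0.001]
force: [0.8, -0.6, 1.2]
width: 0.0519
clock: 36.4
tcp_pos: [0.629, 0.0156, 0.1595]
tcp_rot: [-2.269, -2.173, -0.001]
force: [0.6, 0.2, -0.2]
width: 0.0524
green px [275.1 103.8] centre (631.75, 97.46913146972656) size (19.768230438232422, 20.105897903442383) white dir -1.8 yaw -2.55 nwhite 175
ch mm [29.57846337 66.0813228 ]
yaw 87.69 turn -0.06 shift mm [  44.9 -198.    29.1] tilt 0.06 j7 0.3 t 36.5
[(array([437.6, 196. ]), 238, (429, 181, 18, 30))] [1.21816015]
red [437.6 196. ] 238 [ 0.548 -0.456]
yellow [  6.9 128.8] 255 [0.74  0.922]
yellow [319.  193.9] 51 [ 0.548 -0.081]
yellow [  3.  207.4] 163 [0.487 0.912]
yellow [295.9 230.4] 37 [ 0.432 -0.01 ]
```

Green is in, at 66.1 mm against 65. Red is next.

```bash
python3 -m jog '[{"delta_pos":[0.009,-0.04,0],"dr":[0,0,0],"grip":0.2},{"delta_pos":[0.009,-0.04,0],"dr":[0,0,0],"grip":0.2},{"delta_pos":[0.009,-0.04,0],"dr":[0,0,0],"grip":0.2},{"delta_pos":[0.009,-0.04,0],"dr":[0,0,0],"grip":0.2},{"delta_pos":[0.009,-0.038,0],"dr":[0,0,0],"grip":0.2},{"delta_pos":[0,0,0.03],"dr":[0,0,0],"grip":0.2},{"delta_pos":[0,0,0],"dr":[0,0,0],"grip":0.2},{"delta_pos":[0,0,0],"dr":[0,0,0],"grip":0.2}]'
python3 -c "
from h import *
c,p=module('red',save='w11');plan([*c,.07],p+90);print(c,p)"
```

```text
clock: 37.4
tcp_pos: [0.4336, 0.0697, 0.1294]
tcp_rot: [2.265, 2.176, -0.002]
force: [0.4, -0.0, -0.2]
width: 0.0523
red px [315.  124.7] centre (465.1672668457031, 134.36212158203125) size (20.198894500732422, 26.28179931640625) white dir -32.3 yaw -32.26 nwhite 162
yaw 87.62 turn 29.88 shift mm [71.6 -8.8 59.7] tilt 0.12 j7 0.03 t 37.5
[0.46516727 0.13436212] -32.25547409057617
```

Red has been knocked aside, from (0.433, 0.150) to about (0.464, 0.134). I re-centre the camera and measure again.

```bash
python3 -m jog '[{"delta_pos":[-0.014,0.03,0],"dr":[0,0,0],"grip":0.2},{"delta_pos":[0,0,0],"dr":[0,0,0],"grip":0.2},{"delta_pos":[0,0,0],"dr":[0,0,0],"grip":0.2}]'
python3 -c "
from h import *
c,p=module('red',save='w12');plan([*c,.07],p+90);print(c,p);s=load('w12');cv2.imwrite('pics/c9.png',cv2.resize(s['image'][50:200,180:480],None,fx=2.5,fy=2.5))"
```

```text
clock: 37.75
tcp_pos: [0.4638, 0.0526, 0.1295]
tcp_rot: [2.269, 2.17, -0.002]
force: [0.7, 0.8, 0.1]
width: 0.0522
red px [272.4 102. ] centre (464.50592041015625, 134.8759307861328) size (20.227453231811523, 20.160417556762695) white dir -32.8 yaw -31.6 nwhite 171
yaw 87.53 turn 29.14 shift mm [ 70.3 -41.5  59.2] tilt 0.09 j7 0.13 t 37.8
[0.46450592 0.13487593] -31.602779388427734
```

View pics/c9.png

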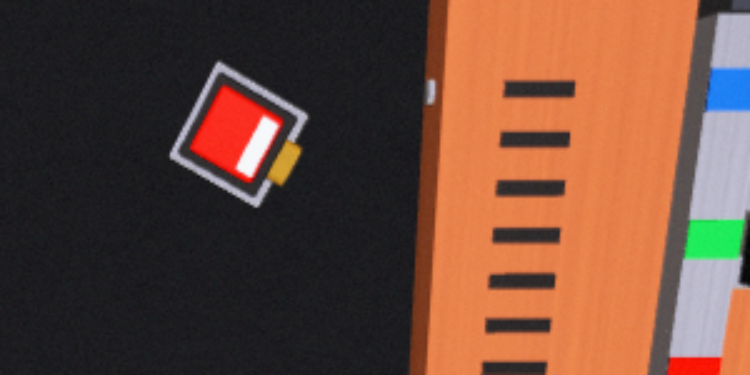

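```bash
python3 -m jog '[{"delta_pos":[0,0,0],"dr":[0,0,7.3],"grip":0.2},{"delta_pos":[0,0,0],"dr":[0,0,7.3],"grip":0.2},{"delta_pos":[0,0,0],"dr":[0,0,7.3],"grip":0.2},{"delta_pos":[0,0,0],"dr":[0,0,7.3],"grip":0.2},{"delta_pos":[0.035,-0.021,0.03],"dr":[0,0,0],"grip":0.2},{"delta_pos":[0.035,-0.021,0.03],"dr":[0,0,0],"grip":0.2},{"delta_pos":[0,0,0],"dr":[0,0,0],"grip":0.2},{"delta_pos":[0,0,0],"dr":[0,0,0],"grip":0.2},{"delta_pos":[0,0,0],"dr":[0,0,0],"grip":0.2}]'
python3 -c "
from h import *
plan([.4645,.1349,.012],58.4)"
```

```text
clock: 38.7
tcp_pos: [0.4635, 0.1342, 0.0705]
tcp_rot: [2.742, 1.533, 0.001]
force: [1.2, -0.2, 0.9]
width: 0.0521
yaw 58.42 turn 0.02 shift mm [ 1.1  0.5 58.5] tilt 0.04 j7 -0.32 t 38.7
```

```bash
python3 -m jog '[{"delta_pos":[0.001,0,0.02],"dr":[0,0,0],"grip":0.2},{"delta_pos":[0,0,0.02],"dr":[0,0,0],"grip":0.2},{"delta_pos":[0,0,0.018],"dr":[0,0,0],"grip":0.2},{"delta_pos":[0,0,0],"dr":[0,0,0],"grip":0.2},{"delta_pos":[0,0,0],"dr":[0,0,0],"grip":-0.8},{"delta_pos":[0,0,0],"dr":[0,0,0],"grip":-1},{"delta_pos":[0,0,0],"dr":[0,0,0],"grip":-1},{"delta_pos":[0,0,0],"dr":[0,0,0],"grip":-1},{"delta_pos":[0,0,0],"dr":[0,0,0],"grip":-1},{"delta_pos":[0,0,0],"dr":[0,0,0],"grip":-1}]' 30
python3 -c "
from h import *
plan([.4645,.1349,.013],58.4);plan([*ch(30,-118),.115],87.75);print(r.get_obs()['width'])"
```

```text
clock: 39.7
tcp_pos: [0.464, 0.1362, 0.0121]
tcp_rot: [2.741, 1.535, 0.001]
force: [0.0, 0.4, 0.6]
width: 0.0198
yaw 58.51 turn 0.11 shift mm [-0.8  1.1 -0.9] tilt 0.03 j7 -0.22 t 39.7
yaw 58.51 turn -29.24 shift mm [-216.2  169.6 -102.9] tilt 0.03 j7 -0.22 t 39.7
0.019810561126509037
```

```bash
python3 -m jog '[{"delta_pos":[0,0,-0.025],"dr":[0,0,0],"grip":-1},{"delta_pos":[0,0,-0.045],"dr":[0,0,0],"grip":-1},{"delta_pos":[0,0,-0.045],"dr":[0,0,0],"grip":-1},{"delta_pos":[0,0,0],"dr":[0,0,-7.3],"grip":-1},{"delta_pos":[0,0,0],"dr":[0,0,-7.3],"grip":-1},{"delta_pos":[0,0,0],"dr":[0,0,-7.3],"grip":-1},{"delta_pos":[0,0,0],"dr":[0,0,-7.3],"grip":-1}]'
python3 -m jog '[{"delta_pos":[-0.031,0.024,0],"dr":[0,0,0],"grip":-1},{"delta_pos":[-0.031,0.024,0],"dr":[0,0,0],"grip":-1},{"delta_pos":[-0.031,0.024,0],"dr":[0,0,0],"grip":-1},{"delta_pos":[-0.031,0.024,0],"dr":[0,0,0],"grip":-1},{"delta_pos":[-0.031,0.024,0],"dr":[0,0,0],"grip":-1},{"delta_pos":[-0.031,0.024,0],"dr":[0,0,0],"grip":-1},{"delta_pos":[-0.031,0.025,0],"dr":[0,0,0],"grip":-1},{"delta_pos":[0,0,0],"dr":[0,0,0],"grip":-1},{"delta_pos":[0,0,0],"dr":[0,0,0],"grip":-1},{"delta_pos":[0,0,0],"dr":[0,0,0],"grip":-1}]'
python3 -c "
from h import *
plan([*ch(30,-118),.045],87.75);print(r.get_obs()['width'])"
```

```text
clock: 40.4
tcp_pos: [0.4632, 0.1362, 0.1268]
tcp_rot: [-2.259, -2.182, 0.001]
force: [-0.1, -0.0, -0.7]
width: 0.0197
clock: 41.4
tcp_pos: [0.6231, -0.0861, 0.1262]
tcp_rot: [-2.263, -2.176, 0.001]
force: [-0.3, 1.3, -1.3]
width: 0.0196
yaw 87.76 turn 0.01 shift mm [-0.3  1.8 81.2] tilt 0.12 j7 0.49 t 41.4
0.019623975881776168
```

```bash
python3 -m jog '[{"delta_pos":[0,0.002,0.03],"dr":[0,0,0],"grip":-1},{"delta_pos":[0,0,0.025],"dr":[0,0,0],"grip":-1},{"delta_pos":[0,0,0.015],"dr":[0,0,0],"grip":-1},{"delta_pos":[0,0,0.0105],"dr":[0,0,0],"grip":-1},{"delta_pos":[0,0,0],"dr":[0,0,0],"grip":-1},{"delta_pos":[0,0,0],"dr":[0,0,0],"grip":-1}]'
python3 -m jog '[{"delta_pos":[0.01,0,0],"dr":[0,0,0],"grip":-1},{"delta_pos":[0.012,0,0],"dr":[0,0,0],"grip":-1},{"delta_pos":[0.01,0,0],"dr":[0,0,0],"grip":-1},{"delta_pos":[0,0,0],"dr":[0,0,0],"grip":-1},{"delta_pos":[0,0,0],"dr":[0,0,0],"grip":-1}]'
python3 -c "
from h import *
plan([*ch(30,21.5),.045],87.75);print(r.get_obs()['width'],r.get_obs()['force'])"
```

```text
clock: 42.0
tcp_pos: [0.6264, -0.0876, 0.0471]
tcp_rot: [2.265, 2.176, 0.001]
force: [0.5, 0.3, -0.9]
width: 0.0194
clock: 42.5
tcp_pos: [0.6273, -0.0549, 0.0465]
tcp_rot: [2.264, 2.178, 0.0]
force: [0.3, 0.0, -1.4]
width: 0.0199
yaw 87.79 turn 0.04 shift mm [107.8  -1.1   1.5] tilt 0.01 j7 0.51 t 42.5
0.019936821084381787 [ 0.3263179   0.00471783 -1.43852733]
```

```bash
python3 -m jog '[{"delta_pos":[0.012,-0.001,0.001],"dr":[0,0,0],"grip":-1},{"delta_pos":[0.012,0,0],"dr":[0,0,0],"grip":-1},{"delta_pos":[0.012,0,0],"dr":[0,0,0],"grip":-1},{"delta_pos":[0.012,0,0],"dr":[0,0,0],"grip":-1},{"delta_pos":[0.012,0,0],"dr":[0,0,0],"grip":-1},{"delta_pos":[0.012,0,0],"dr":[0,0,0],"grip":-1},{"delta_pos":[0,0,0],"dr":[0,0,0],"grip":-1}]'
python3 -m jog '[{"delta_pos":[0.012,0,0],"dr":[0,0,0],"grip":-1},{"delta_pos":[0.012,0,0],"dr":[0,0,0],"grip":-1},{"delta_pos":[0.006,0,0],"dr":[0,0,0],"grip":-1},{"delta_pos":[0.003,0,0],"dr":[0,0,0],"grip":-1},{"delta_pos":[0,0,0],"dr":[0,0,0],"grip":-1},{"delta_pos":[0,0,0],"dr":[0,0,0],"grip":-1},{"delta_pos":[0,0,0],"dr":[0,0,0],"grip":-1}]'
python3 -c "
from h import *
plan([*ch(30,21.5),.045],87.75);print(r.get_obs()['width'],r.get_obs()['force'])"
```

```text
clock: 43.2
tcp_pos: [0.6292, 0.0196, 0.045]
tcp_rot: [-2.26, -2.18, -0.001]
force: [0.1, -0.2, -1.3]
width: 0.0198
clock: 43.9
tcp_pos: [0.6304, 0.0486, 0.0455]
tcp_rot: [2.266, 2.175, -0.0]
force: [-0.9, -1.0, 0.0]
width: 0.0199
yaw 87.65 turn -0.1 shift mm [ 4.3 -0.2  0.5] tilt 0.02 j7 0.35 t 43.9
0.01988168704422939 [-0.92881016 -0.9572379   0.00585937]
```

```bash
python3 -m jog '[{"delta_pos":[0.0035,0,0.001],"dr":[0,0,0],"grip":-1},{"delta_pos":[0,0,0],"dr":[0,0,0],"grip":-1},{"delta_pos":[0,0,0],"dr":[0,0,0],"grip":-1},{"delta_pos":[0,0,0],"dr":[0,0,0],"grip":0.2},{"delta_pos":[0,0,0],"dr":[0,0,0],"grip":0.2},{"delta_pos":[0,0,0],"dr":[0,0,0],"grip":0.2},{"delta_pos":[0,0,0],"dr":[0,0,0],"grip":0.2},{"delta_pos":[0,0,-0.035],"dr":[0,0,0],"grip":0.2},{"delta_pos":[0,0,-0.04],"dr":[0,0,0],"grip":0.2},{"delta_pos":[0,0,-0.04],"dr":[0,0,0],"grip":0.2}]'
python3 -m jog '[{"delta_pos":[-0.04,0,0],"dr":[0,0,0],"grip":0.2},{"delta_pos":[-0.04,0,0],"dr":[0,0,0],"grip":0.2},{"delta_pos":[0,0,0],"dr":[0,0,0],"grip":0.2},{"delta_pos":[0,0,0],"dr":[0,0,0],"grip":0.2}]'
python3 -c "
from h import *
c,p=module('red',save='w13',zt=.1);print('ch mm',Rz(-CH[1])@(c-CH[0])*1000)
plan([.432,-.09,.15],87.75)"
```

```text
clock: 44.9
tcp_pos: [0.6302, 0.0526, 0.1605]
tcp_rot: [-2.266, -2.176, 0.001]
force: [0.4, 0.6, -1.0]
width: 0.0518
clock: 45.3
tcp_pos: [0.6272, -0.0285, 0.1597]
tcp_rot: [-2.269, -2.173, -0.001]
force: [-0.3, 0.8, -0.5]
width: 0.052
red px [275.5 104.8] centre (629.9266967773438, 52.75188446044922) size (19.816612243652344, 20.083406448364258) white dir -4.7 yaw -2.55 nwhite 168
ch mm [29.51215672 21.32696862]
yaw 87.69 turn -0.06 shift mm [ -70.9 -192.7    9.3] tilt 0.06 j7 0.37 t 45.4
```

Red rests at 21.3 mm. Yellow is next.

```bash
python3 -m jog '[{"delta_pos":[-0.014,-0.038,0],"dr":[0,0,0],"grip":0.2},{"delta_pos":[-0.014,-0.038,0],"dr":[0,0,0],"grip":0.2},{"delta_pos":[-0.014,-0.038,0],"dr":[0,0,0],"grip":0.2},{"delta_pos":[-0.014,-0.038,0],"dr":[0,0,0],"grip":0.2},{"delta_pos":[-0.014,-0.038,0],"dr":[0,0,0],"grip":0.2},{"delta_pos":[0,0,0.03],"dr":[0,0,0],"grip":0.2},{"delta_pos":[0,0,0],"dr":[0,0,0],"grip":0.2},{"delta_pos":[0,0,0],"dr":[0,0,0],"grip":0.2}]'
python3 -c "
from h import *
c,p=module('yellow',save='w14');plan([*c,.07],p+90);print(c,p,r.get_obs()['joints'].round(2))"
```

```text
clock: 46.15
tcp_pos: [0.4353, -0.0887, 0.1296]
tcp_rot: [2.263, 2.178, -0.002]
force: [-0.5, 0.5, 1.3]
width: 0.0522
yellow px [422.5 193.6] centre (573.1677856445312, -27.117225646972656) size (157.4350128173828, 137.6511688232422) white dir 46.2 yaw 87.7 nwhite 4268
yaw 87.8 turn -89.9 shift mm [-134.6   67.4   59.9] tilt 0.09 j7 0.42 t 46.2
[ 0.57316779 -0.02711723] 87.69563293457031 [-0.78  0.26  1.06  2.17 -0.3   0.87  0.42]
```

```bash
sed -i "s/save=None,zt=.068)/save=None,zt=.068,near=None)/; s/b=max(blobs(s,c,60,S=100,V=60),key/b=max([x for x in blobs(s,c,60,S=100,V=60) if near is None or np.linalg.norm(p2w(s,*x[0],zt)[:2]-near)<.06],key/" h.py
python3 -c "
from h import *
c,p=module('yellow',save='w14',near=[.43,-.01]);plan([*c,.07],p+90);print(c,p)"
```

```text
yellow px [268.7 105.9] centre (432.56964111328125, -6.817468643188477) size (20.411645889282227, 20.3478946685791) white dir 74.3 yaw 73.24 nwhite 178
yaw 87.78 turn -75.46 shift mm [27.2 78.  59.9] tilt 0.11 j7 0.42 t 46.2
[ 0.43256964 -0.00681747] 73.24103546142578
```

```bash
python3 -m jog '[{"delta_pos":[0,0,0],"dr":[0,0,-8.4],"grip":0.2},{"delta_pos":[0,0,0],"dr":[0,0,-8.4],"grip":0.2},{"delta_pos":[0,0,0],"dr":[0,0,-8.4],"grip":0.2},{"delta_pos":[0,0,0],"dr":[0,0,-8.4],"grip":0.2},{"delta_pos":[0,0,0],"dr":[0,0,-8.4],"grip":0.2},{"delta_pos":[0,0,0],"dr":[0,0,-8.4],"grip":0.2},{"delta_pos":[0,0,0],"dr":[0,0,-8.4],"grip":0.2},{"delta_pos":[0,0,0],"dr":[0,0,-8.4],"grip":0.2},{"delta_pos":[0,0,0],"dr":[0,0,-8.3],"grip":0.2}]'
python3 -m jog '[{"delta_pos":[0.009,0.026,0.02],"dr":[0,0,0],"grip":0.2},{"delta_pos":[0.009,0.026,0.02],"dr":[0,0,0],"grip":0.2},{"delta_pos":[0.009,0.026,0.02],"dr":[0,0,0],"grip":0.2},{"delta_pos":[0,0,0],"dr":[0,0,0],"grip":0.2},{"delta_pos":[0,0,0],"dr":[0,0,0],"grip":0.2},{"delta_pos":[0,0,0],"dr":[0,0,0],"grip":0.2}]'
python3 -c "
from h import *
plan([.4326,-.0068,.012],163.24);print(r.get_obs()['joints'].round(2))"
```

```text
clock: 47.15
tcp_pos: [0.4359, -0.0897, 0.1298]
tcp_rot: [0.449, 3.109, -0.002]
force: [-0.8, 0.2, 0.6]
width: 0.0524
clock: 47.75
tcp_pos: [0.4326, -0.0079, 0.07]
tcp_rot: [0.46, 3.106, -0.001]
force: [0.5, -0.5, 0.3]
width: 0.0522
yaw 163.14 turn -0.1 shift mm [ 0.3  1.  58. ] tilt 0.09 j7 1.49 t 47.8
[-0.64  0.28  0.67  2.24 -0.27  0.69  1.49]
```

```bash
python3 -m jog '[{"delta_pos":[0,0.001,0.02],"dr":[0,0,0],"grip":0.2},{"delta_pos":[0,0,0.02],"dr":[0,0,0],"grip":0.2},{"delta_pos":[0,0,0.018],"dr":[0,0,0],"grip":0.2},{"delta_pos":[0,0,0],"dr":[0,0,0],"grip":0.2},{"delta_pos":[0,0,0],"dr":[0,0,0],"grip":-0.8},{"delta_pos":[0,0,0],"dr":[0,0,0],"grip":-1},{"delta_pos":[0,0,0],"dr":[0,0,0],"grip":-1},{"delta_pos":[0,0,0],"dr":[0,0,0],"grip":-1},{"delta_pos":[0,0,0],"dr":[0,0,0],"grip":-1},{"delta_pos":[0,0,0],"dr":[0,0,0],"grip":-1}]' 30
python3 -m jog '[{"delta_pos":[0,0,-0.025],"dr":[0,0,0],"grip":-1},{"delta_pos":[0,0,-0.045],"dr":[0,0,0],"grip":-1},{"delta_pos":[0,0,-0.045],"dr":[0,0,0],"grip":-1},{"delta_pos":[0,0,0],"dr":[0,0,0],"grip":-1},{"delta_pos":[0,0,0],"dr":[0,0,0],"grip":-1}]'
python3 -c "
from h import *
plan([.4326,-.0068,.127],163.24);plan([*ch(30,-118),.127],87.75);print(r.get_obs()['width'])"
```

```text
clock: 48.75
tcp_pos: [0.4318, -0.0059, 0.0116]
tcp_rot: [0.458, 3.108, 0.0]
force: [-0.1, 0.7, 2.6]
width: 0.0194
clock: 49.25
tcp_pos: [0.4319, -0.0055, 0.127]
tcp_rot: [0.457, 3.107, 0.003]
force: [0.9, 0.3, -1.2]
width: 0.02
yaw 163.25 turn 0.01 shift mm [-1.1 -1.1 -0. ] tilt 0.13 j7 1.38 t 49.2
yaw 163.25 turn 75.5 shift mm [-73.4 196.1  -0. ] tilt 0.13 j7 1.38 t 49.2
0.019964322056724774
```

```bash
python3 -m jog '[{"delta_pos":[0,0,0],"dr":[0,0,8.4],"grip":-1},{"delta_pos":[0,0,0],"dr":[0,0,8.4],"grip":-1},{"delta_pos":[0,0,0],"dr":[0,0,8.4],"grip":-1},{"delta_pos":[0,0,0],"dr":[0,0,8.4],"grip":-1},{"delta_pos":[0,0,0],"dr":[0,0,8.4],"grip":-1},{"delta_pos":[0,0,0],"dr":[0,0,8.4],"grip":-1},{"delta_pos":[0,0,0],"dr":[0,0,8.4],"grip":-1},{"delta_pos":[0,0,0],"dr":[0,0,8.4],"grip":-1},{"delta_pos":[0,0,0],"dr":[0,0,8.3],"grip":-1}]'
python3 -m jog '[{"delta_pos":[-0.012,0.0325,0],"dr":[0,0,0],"grip":-1},{"delta_pos":[-0.012,0.0325,0],"dr":[0,0,0],"grip":-1},{"delta_pos":[-0.012,0.0325,0],"dr":[0,0,0],"grip":-1},{"delta_pos":[-0.012,0.0325,0],"dr":[0,0,0],"grip":-1},{"delta_pos":[-0.012,0.0325,0],"dr":[0,0,0],"grip":-1},{"delta_pos":[-0.012,0.0325,0],"dr":[0,0,0],"grip":-1},{"delta_pos":[0,0,0],"dr":[0,0,0],"grip":-1},{"delta_pos":[0,0,0],"dr":[0,0,0],"grip":-1},{"delta_pos":[0,0,0],"dr":[0,0,0],"grip":-1}]'
python3 -c "
from h import *
plan([*ch(30,-118),.045],87.75);print(r.get_obs()['width'])"
```

```text
clock: 50.15
tcp_pos: [0.43, -0.0062, 0.1248]
tcp_rot: [-2.271, -2.168, 0.006]
force: [-0.3, -0.6, -0.4]
width: 0.02
clock: 51.05
tcp_pos: [0.6217, -0.0853, 0.1247]
tcp_rot: [-2.264, -2.174, 0.003]
force: [-0.0, -0.1, -0.5]
width: 0.0194
yaw 87.67 turn -0.08 shift mm [-1.   3.3 79.7] tilt 0.22 j7 0.48 t 51.0
0.019405551899991984
```

```bash
python3 -m jog '[{"delta_pos":[0,0.003,0.03],"dr":[0,0,0],"grip":-1},{"delta_pos":[0,0,0.025],"dr":[0,0,0],"grip":-1},{"delta_pos":[0,0,0.015],"dr":[0,0,0],"grip":-1},{"delta_pos":[0,0,0.0095],"dr":[0,0,0],"grip":-1},{"delta_pos":[0,0,0],"dr":[0,0,0],"grip":-1},{"delta_pos":[0,0,0],"dr":[0,0,0],"grip":-1}]'
python3 -m jog '[{"delta_pos":[0.01,0,0],"dr":[0,0,0],"grip":-1},{"delta_pos":[0.012,0,0],"dr":[0,0,0],"grip":-1},{"delta_pos":[0.01,0,0],"dr":[0,0,0],"grip":-1},{"delta_pos":[0,0,0],"dr":[0,0,0],"grip":-1},{"delta_pos":[0,0,0],"dr":[0,0,0],"grip":-1}]'
python3 -c "
from h import *
plan([*ch(30,-21.9),.045],87.75);print(r.get_obs()['width'],r.get_obs()['force'])"
```

```text
clock: 51.65
tcp_pos: [0.6271, -0.0861, 0.0477]
tcp_rot: [2.265, 2.176, 0.001]
force: [-0.5, 0.4, -2.0]
width: 0.02
clock: 52.15
tcp_pos: [0.628, -0.0532, 0.047]
tcp_rot: [2.264, 2.178, 0.0]
force: [-0.2, 0.9, -0.6]
width: 0.02
yaw 87.79 turn 0.04 shift mm [62.7 -1.8  2. ] tilt 0.01 j7 0.5 t 52.1
0.020035439408907244 [-0.15783573  0.89419397 -0.62196766]
```

```bash
python3 -m jog '[{"delta_pos":[0.01,-0.0018,0.0018],"dr":[0,0,0],"grip":-1},{"delta_pos":[0.012,0,0],"dr":[0,0,0],"grip":-1},{"delta_pos":[0.012,0,0],"dr":[0,0,0],"grip":-1},{"delta_pos":[0.012,0,0],"dr":[0,0,0],"grip":-1},{"delta_pos":[0.01,0,0],"dr":[0,0,0],"grip":-1},{"delta_pos":[0.005,0,0],"dr":[0,0,0],"grip":-1},{"delta_pos":[0,0,0],"dr":[0,0,0],"grip":-1},{"delta_pos":[0,0,0],"dr":[0,0,0],"grip":-1},{"delta_pos":[0,0,0],"dr":[0,0,0],"grip":-1}]'
python3 -c "
from h import *
plan([*ch(30,-21.9),.045],87.75);print(r.get_obs()['width'],r.get_obs()['force'])"
```

```text
clock: 53.05
tcp_pos: [0.6285, 0.0062, 0.0452]
tcp_rot: [2.267, 2.175, -0.0]
force: [0.0, 0.0, -0.8]
width: 0.02
yaw 87.63 turn -0.12 shift mm [3.4 0.1 0.2] tilt 0.03 j7 0.4 t 53.0
0.020046102932468522 [ 0.00736642  0.01611644 -0.78463858]
```

```bash
python3 -m jog '[{"delta_pos":[0.003,0,0.001],"dr":[0,0,0],"grip":-1},{"delta_pos":[0,0,0],"dr":[0,0,0],"grip":-1},{"delta_pos":[0,0,0],"dr":[0,0,0],"grip":-1},{"delta_pos":[0,0,0],"dr":[0,0,0],"grip":0.2},{"delta_pos":[0,0,0],"dr":[0,0,0],"grip":0.2},{"delta_pos":[0,0,0],"dr":[0,0,0],"grip":0.2},{"delta_pos":[0,0,0],"dr":[0,0,0],"grip":0.2},{"delta_pos":[0,0,-0.035],"dr":[0,0,0],"grip":0.2},{"delta_pos":[0,0,-0.04],"dr":[0,0,0],"grip":0.2},{"delta_pos":[0,0,-0.04],"dr":[0,0,0],"grip":0.2}]'
python3 -m jog '[{"delta_pos":[-0.04,0,0],"dr":[0,0,0],"grip":0.2},{"delta_pos":[-0.04,0,0],"dr":[0,0,0],"grip":0.2},{"delta_pos":[0,0,0],"dr":[0,0,0],"grip":0.2},{"delta_pos":[0,0,0],"dr":[0,0,0],"grip":0.2}]'
python3 -c "
from h import *
c,p=module('yellow',save='w15',zt=.1,near=ch(30,-23));print('ch mm',Rz(-CH[1])@(c-CH[0])*1000)
plan([*ch(-45,-64),.09],87.75)"
```

```text
clock: 54.05
tcp_pos: [0.6283, 0.0099, 0.1602]
tcp_rot: [-2.266, -2.176, 0.001]
force: [0.4, -0.7, 0.5]
width: 0.0516
clock: 54.45
tcp_pos: [0.6252, -0.0712, 0.1594]
tcp_rot: [-2.269, -2.173, -0.001]
force: [0.9, 0.7, 0.3]
width: 0.0521
yellow px [274.3 106.9] centre (627.8340454101562, 9.041096687316895) size (20.4991455078125, 20.267807006835938) white dir -0.6 yaw -2.55 nwhite 203
ch mm [ 29.13719619 -22.43227683]
yaw 87.68 turn -0.07 shift mm [ 37.  -74.8  68.9] tilt 0.05 j7 0.43 t 54.5
```

View pics/w15.png

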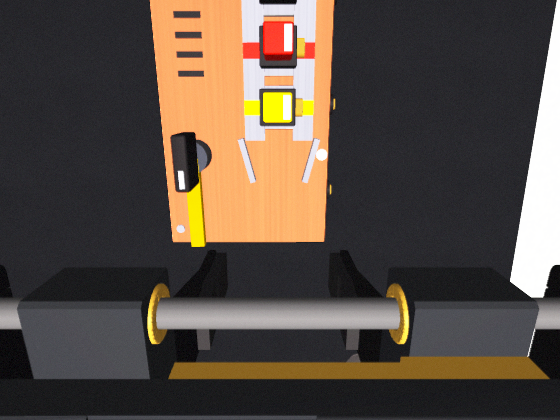

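All four are in, with yellow at −22.4 mm and the sockets (brass, image right) facing the rear. Now I turn the latch back.

```bash
python3 -m jog '[{"delta_pos":[0.018,-0.037,0],"dr":[0,0,0],"grip":0.2},{"delta_pos":[0.018,-0.037,0],"dr":[0,0,0],"grip":0.2},{"delta_pos":[0,0,0.035],"dr":[0,0,0],"grip":0.2},{"delta_pos":[0,0,0.033],"dr":[0,0,0],"grip":0.2},{"delta_pos":[0,0,0],"dr":[0,0,0],"grip":0.2},{"delta_pos":[0,0,0],"dr":[0,0,0],"grip":0.2},{"delta_pos":[0,0,0],"dr":[0,0,0],"grip":0.2}]'
python3 -c "
from h import *
plan([*ch(-45,-64),.034],87.75)"
```

```text
clock: 55.2
tcp_pos: [0.5545, -0.031, 0.0926]
tcp_rot: [2.264, 2.175, 0.003]
force: [-0.2, -0.2, 0.5]
width: 0.0522
yaw 87.72 turn -0.03 shift mm [ 1.3 -2.4 58.6] tilt 0.15 j7 0.42 t 55.2
```

```bash
python3 -m jog '[{"delta_pos":[0.0015,-0.002,0.02],"dr":[0,0,0],"grip":0.2},{"delta_pos":[0,0,0.02],"dr":[0,0,0],"grip":0.2},{"delta_pos":[0,0,0.018],"dr":[0,0,0],"grip":0.2},{"delta_pos":[0,0,0],"dr":[0,0,0],"grip":-0.8},{"delta_pos":[0,0,0],"dr":[0,0,0],"grip":-1},{"delta_pos":[0,0,0],"dr":[0,0,0],"grip":-1},{"delta_pos":[0,0,0],"dr":[0,0,0],"grip":-1},{"delta_pos":[0,0,0],"dr":[0,0,0],"grip":-1},{"delta_pos":[0,0,0],"dr":[0,0,0],"grip":-1},{"delta_pos":[0,0,0],"dr":[0,0,0],"grip":-1}]' 15
python3 -c "
from h import *
plan([*ch(-45,-64),.034],177.75);print(r.get_obs()['width'],r.get_obs()['force'])"
```

```text
clock: 56.2
tcp_pos: [0.5528, -0.0293, 0.0337]
tcp_rot: [2.263, 2.175, 0.003]
force: [4.1, 0.2, -0.5]
width: 0.0118
yaw 87.73 turn -90.02 shift mm [ 0.7 -0.3 -0.3] tilt 0.2 j7 0.49 t 56.2
0.011764924517931291 [ 4.06980945  0.16710615 -0.54099872]
```

```bash
python3 -m jog '[{"delta_pos":[0,0,0],"dr":[0,0,-6],"grip":-1},{"delta_pos":[0,0,0],"dr":[0,0,-6],"grip":-1},{"delta_pos":[0,0,0],"dr":[0,0,-6],"grip":-1},{"delta_pos":[0,0,0],"dr":[0,0,-6],"grip":-1},{"delta_pos":[0,0,0],"dr":[0,0,-6],"grip":-1},{"delta_pos":[0,0,0],"dr":[0,0,-6],"grip":-1},{"delta_pos":[0,0,0],"dr":[0,0,-6],"grip":-1},{"delta_pos":[0,0,0],"dr":[0,0,-6],"grip":-1}]'
python3 -m jog '[{"delta_pos":[0,0,0],"dr":[0,0,-6],"grip":-1},{"delta_pos":[0,0,0],"dr":[0,0,-6],"grip":-1},{"delta_pos":[0,0,0],"dr":[0,0,-6],"grip":-1},{"delta_pos":[0,0,0],"dr":[0,0,-6],"grip":-1},{"delta_pos":[0,0,0],"dr":[0,0,-6],"grip":-1},{"delta_pos":[0,0,0],"dr":[0,0,-6],"grip":-1},{"delta_pos":[0,0,0],"dr":[0,0,-6],"grip":-1},{"delta_pos":[0,0,0],"dr":[0,0,0],"grip":-1},{"delta_pos":[0,0,0],"dr":[0,0,0],"grip":-1},{"delta_pos":[0,0,0],"dr":[0,0,0],"grip":-1}]'
python3 -c "
from h import *
plan([*ch(-45,-64),.034],177.75);print(r.get_obs()['width'],r.get_obs()['force'])"
```

```text
clock: 57.0
tcp_pos: [0.5526, -0.0294, 0.0337]
tcp_rot: [1.178, 2.909, 0.001]
force: [3.6, -0.4, -0.5]
width: 0.0121
clock: 58.0
tcp_pos: [0.5525, -0.0296, 0.0337]
tcp_rot: [0.065, 3.138, -0.001]
force: [4.5, 0.7, 0.7]
width: 0.0121
yaw 177.62 turn -0.13 shift mm [ 0.4  0.  -0.3] tilt 0.17 j7 1.75 t 58.0
0.01205005418139479 [4.47502833 0.65366778 0.73132872]
```

```bash
python3 -m jog '[{"delta_pos":[0,0,0],"dr":[0,0,0],"grip":0.1},{"delta_pos":[0,0,0],"dr":[0,0,0],"grip":0.1},{"delta_pos":[0,0,0],"dr":[0,0,0],"grip":0.1},{"delta_pos":[0,0,0],"dr":[0,0,0],"grip":0.1},{"delta_pos":[0,0,0],"dr":[0,0,0],"grip":0.1},{"delta_pos":[0,0,-0.04],"dr":[0,0,0],"grip":0.1},{"delta_pos":[0,0,-0.05],"dr":[0,0,0],"grip":0.1},{"delta_pos":[0,0,-0.05],"dr":[0,0,0],"grip":0.1},{"delta_pos":[0,0,-0.05],"dr":[0,0,0],"grip":0.1},{"delta_pos":[0,0,-0.04],"dr":[0,0,0],"grip":0.1}]'
python3 -m jog '[{"delta_pos":[0.02,0.03,0],"dr":[0,0,0],"grip":0.1},{"delta_pos":[0.02,0.02,0],"dr":[0,0,0],"grip":0.1},{"delta_pos":[0.02,0.02,0],"dr":[0,0,0],"grip":0.1},{"delta_pos":[0,0,0],"dr":[0,0,0],"grip":0.1},{"delta_pos":[0,0,0],"dr":[0,0,0],"grip":0.1},{"delta_pos":[0,0,0],"dr":[0,0,0],"grip":0.1}]'
python3 - <<'E'
from h import *
s=snap('wrist','w16')
h=cv2.cvtColor(s['image'],cv2.COLOR_BGR2HSV);m=cv2.inRange(h,(18,150,90),(34,255,255));v,u=np.nonzero(m)
P=np.array([Rz(-CH[1])@(p2w(s,a,b,.054)[:2]-CH[0])*1000 for a,b in zip(u,v)]);k=(P[:,0]>-30)&(P[:,0]<45)&(abs(P[:,1]+64)<14);Q=P[k].astype(np.float32)
(c,wh,an)=cv2.minAreaRect(Q);l=cv2.fitLine(Q,cv2.DIST_L2,0,.01,.01).ravel()
print(len(Q),c,wh,an,'latch deg',np.degrees(np.arctan2(-l[1],l[0])),'tip',Q[:,0].max())
a=s['image'].copy();print(r.get_obs()['tcp_pos']);arm('scene')
E
```

```text
clock: 59.0
tcp_pos: [0.5512, -0.0296, 0.2663]
tcp_rot: [0.064, 3.138, 0.001]
force: [0.5, -0.2, -0.7]
width: 0.0479
clock: 59.6
tcp_pos: [0.4944, 0.042, 0.2632]
tcp_rot: [0.065, 3.14, -0.001]
force: [1.2, 1.0, -0.4]
width: 0.048
44 (-20.73236083984375, -58.07781219482422) (5.70590353012085, 16.951021194458008) 74.32490539550781 latch deg 9.346701 tip -13.322897
[0.49444227 0.04188477 0.26307191]
scene arm px 217 latch deg -27.1 dist 0.058
```

View pics/w16.png

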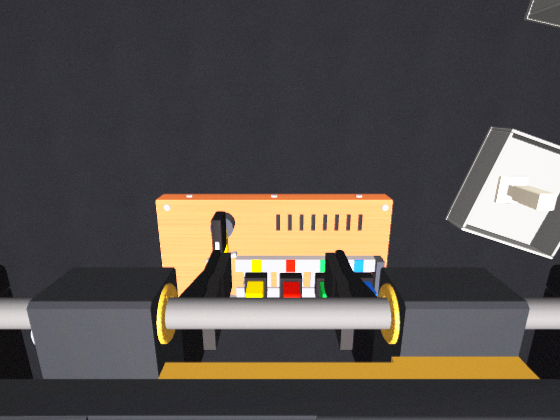

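The finger hides the latch arm, so I shift the camera.

```bash
python3 -m jog '[{"delta_pos":[-0.04,0.015,-0.01],"dr":[0,0,0],"grip":0.1},{"delta_pos":[-0.04,0.015,-0.01],"dr":[0,0,0],"grip":0.1},{"delta_pos":[-0.04,0.015,-0.01],"dr":[0,0,0],"grip":0.1},{"delta_pos":[-0.02,0.015,-0.01],"dr":[0,0,0],"grip":0.1},{"delta_pos":[0,0,0],"dr":[0,0,0],"grip":0.1},{"delta_pos":[0,0,0],"dr":[0,0,0],"grip":0.1},{"delta_pos":[0,0,0],"dr":[0,0,0],"grip":0.1}]'
python3 - <<'E'
from h import *
s=snap('wrist','w17')
h=cv2.cvtColor(s['image'],cv2.COLOR_BGR2HSV);m=cv2.inRange(h,(22,150,90),(34,255,255));v,u=np.nonzero(m)
P=np.array([Rz(-CH[1])@(p2w(s,a,b,.054)[:2]-CH[0])*1000 for a,b in zip(u,v)]);k=(P[:,0]>-30)&(P[:,0]<45)&(abs(P[:,1]+64)<14);Q=P[k].astype(np.float32)
(c,wh,an)=cv2.minAreaRect(Q);l=cv2.fitLine(Q,cv2.DIST_L2,0,.01,.01).ravel()
print(len(Q),c,wh,an,'latch deg',np.degrees(np.arctan2(-l[1],l[0])),'tip',Q[:,0].max())
for n,y in dict(blue=109,green=65,red=21,yellow=-23).items():
    for b in blobs(s,n,40):
        q=Rz(-CH[1])@(p2w(s,*b[0],.1)[:2]-CH[0])*1000
        if abs(q[1]-y)<15 and abs(q[0]-30)<9:print(n,q.round(1),b[1])
cv2.imwrite('pics/c10.png',cv2.resize(s['image'][30:270,:],None,fx=1.4,fy=1.4))
E
```

```text
clock: 60.4
tcp_pos: [0.6354, 0.0959, 0.3025]
tcp_rot: [-0.066, -3.139, 0.001]
force: [-0.9, 0.4, 0.1]
width: 0.0477
535 (2.704814910888672, -63.09303283691406) (14.140690803527832, 64.59320831298828) 89.7105712890625 latch deg 1.1961739 tip 35.01582
green [24.  65.9] 283
red [24.1 22.6] 310
yellow [ 26.6 -18.1] 435
```

View pics/c10.png

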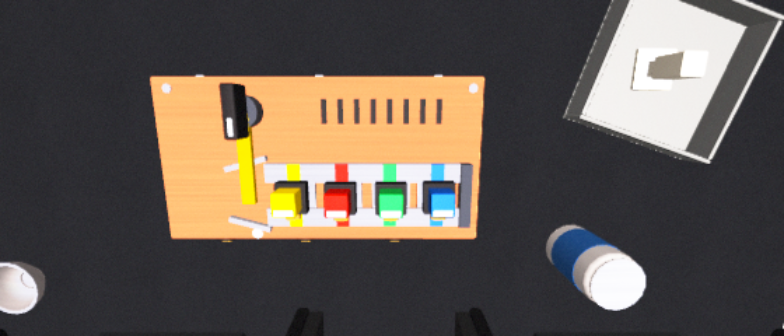

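The latch lies straight across (about 1°), all modules are at their tags with their white lines toward the rear, and the block is upright in the bin. Handing in.

```bash
python3 -c "
from h import *
print(r.get_obs()['force'],r.get_obs()['clock']);print(r.sign_off())"
```

```text
[-0.44504593  0.76632885 -0.91439494] 60.45
the job is handed in; nothing more can be done
None
```

The job is done and handed in at 60 s with the arm clear of everything; no verdict was given. I turned the latch a quarter turn clockwise, put the white block in the 130 mm grey bin, and slid in blue, green, red, then yellow. I then turned the latch back across the mouth.

**Last checks**

| Thing | Measured | Wanted |
|---|---|---|
| Blue | y 109.0 mm | 109 mm |
| Green | y 66.1 mm | 65 mm |
| Red | y 21.3 mm | 21 mm |
| Yellow | y −22.4 mm | −23 mm |
| Latch | 0.3° (outline), 1.2° (line fit) | 0°, at the white dot |

- **Sockets:** all four face the rear panel, with yaw within about 0.3° of the chassis.
- **Block:** upright in the bin.
- **Spray can, bowl and screwdriver:** I did not touch them.

**What went wrong or disagreed**
- **Latch grip:** my first try closed on air. The fingertips sit about 28 mm behind the reported TCP, not at it; I corrected for this from then on.
- **Red module:** it was knocked about 3.5 cm before I reached it, so I measured it again before grasping.
- **Scene-camera latch readings:** they were too rough to use (−10.8° at the start, 77.3° when open). I took the closed angle from the wrist camera.
- **Final wrist view:** that rough colour check put red 1.6 mm and yellow 5 mm off their marks and did not pick out blue. It looks at an angle and counts the post sides, so I relied on the overhead measurements above.

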